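# Release the latched parts bin and hang its clamping jaws on test hooks

### The job

Take the wooden dowel out of its block and push it down through the small yellow-ringed hole in the cabinet's top to press the hidden spring latch, so that the green bin springs out. Hang every clamping jaw found in the bin by its eye on the sprung hook with the tag of its colour, red first, then yellow, then blue (some runs lack one), and before letting go of each, tug it gently down, under 20 N, until the hook has dipped about 20 mm. Finish with the dowel standing fully down in its block and the bin pushed fully home and latched again; work the latch with nothing but the dowel and leave the oil bottle, the bearing ring and the wrench alone.

Things in the scene. Friction and masses are not known exactly. Their poses are not given: they have to be found in the camera images.
- release_hole (a point): Centre of the round release hole (22 mm wide, ringed with yellow dots) in the top face of the white cabinet (220 deep, 320 wide, 175 mm high); 70 mm behind its front, 30 mm in from its right side as the robot sees it. Top sheet 6 mm thick; the latch's orange push pad, 26 mm square, lies 25 mm below this point. x away from the front, z up.
- latch (a joint): Downward travel of the sprung latch in m: 0 up (holding the bin), 0.018 fully down. It lets the bin go at about 0.012. Spring: 2.6 N at the start, about 6 N at 0.014.
- bin (a joint): How far the green steel bin has slid out towards the robot, m: 0 home, 0.15 fully out. Unlatched, a damped spring (5.2 N home, 3.1 N out, damping 40 N s/m) drives it out in 1 to 3 s. Pushed fully home it latches by itself; this takes up to about 20 N when slow.
- dowel_grip (a point): Middle of the handle of the wooden dowel (118 mm long, 80 g): from the bottom a rod 12 mm thick, 60 mm long; a collar 34 mm across, 8 mm thick; the handle 24 mm across, 44 mm long; a knob 30 mm across, 6 mm thick. z points from tip to knob. The tip lies 90 mm below this point, the collar's underside 30 mm below.
- block_mouth (a point): Centre of the top of the dark wooden block (64 x 64 x 70 mm high, fixed), at the mouth of its hole, 20 mm across and 66 mm deep, in which the dowel stands with its collar resting on the block's top.
- red_grip (a point): Middle of the red tab of a clamping jaw (absent in some runs), 116 mm above the jaw's underside. Jaw 140 mm high, 0.2 to 0.45 kg: aluminium block 50 (x) x 60 (y) x 40 mm high, two red legs, and a tab 10 mm thick (x), 60 wide (y), from 86 to 134 mm up, topped by a lip 16 mm thick (x), 6 high. Under the tab the eye, 40 mm wide (y), 46 high, open through along x. z up.
- red_eye (a point): Middle of the upper edge of the red jaw's eye, which rests on the hook: 86 mm above the jaw's underside, 30 mm below the grip point in the tab. x through the eye (either way round), y across, z up.
- red_seat (a point): Middle of the upper face of the red-tagged hook's arm, where the eye rests; moves with the hook, 150 mm above the bench unloaded. x points from hook tip to mount, z up. Arm 14 mm wide, 8 thick. Its upturned tip (6 mm thick) stands 20 mm above this face, inner side 22 mm to -x; the mount's face is 62 mm to +x, its top 11 mm above this point. Hooks stand 110 mm apart.
- hook_red (a joint): Downward travel of the red hook against its spring, in m: 0 up, 0.035 at the stop; 500 N/m, so a jaw's weight alone dips it 4 to 9 mm.
- yellow_grip (a point): Middle of the yellow tab of a clamping jaw (absent in some runs), 116 mm above the jaw's underside. Jaw 140 mm high, 0.2 to 0.45 kg: aluminium block 50 (x) x 60 (y) x 40 mm high, two yellow legs, and a tab 10 mm thick (x), 60 wide (y), from 86 to 134 mm up, topped by a lip 16 mm thick (x), 6 high. Under the tab the eye, 40 mm wide (y), 46 high, open through along x. z up.
- yellow_eye (a point): Middle of the upper edge of the yellow jaw's eye, which rests on the hook: 86 mm above the jaw's underside, 30 mm below the grip point in the tab. x through the eye (either way round), y across, z up.
- yellow_seat (a point): Middle of the upper face of the yellow-tagged hook's arm, where the eye rests; moves with the hook, 150 mm above the bench unloaded. x points from hook tip to mount, z up. Arm 14 mm wide, 8 thick. Its upturned tip (6 mm thick) stands 20 mm above this face, inner side 22 mm to -x; the mount's face is 62 mm to +x, its top 11 mm above this point. Hooks stand 110 mm apart.
- hook_yellow (a joint): Downward travel of the yellow hook against its spring, in m: 0 up, 0.035 at the stop; 500 N/m, so a jaw's weight alone dips it 4 to 9 mm.
- blue_grip (a point): Middle of the blue tab of a clamping jaw (absent in some runs), 116 mm above the jaw's underside. Jaw 140 mm high, 0.2 to 0.45 kg: aluminium block 50 (x) x 60 (y) x 40 mm high, two blue legs, and a tab 10 mm thick (x), 60 wide (y), from 86 to 134 mm up, topped by a lip 16 mm thick (x), 6 high. Under the tab the eye, 40 mm wide (y), 46 high, open through along x. z up.
- blue_eye (a point): Middle of the upper edge of the blue jaw's eye, which rests on the hook: 86 mm above the jaw's underside, 30 mm below the grip point in the tab. x through the eye (either way round), y across, z up.
- blue_seat (a point): Middle of the upper face of the blue-tagged hook's arm, where the eye rests; moves with the hook, 150 mm above the bench unloaded. x points from hook tip to mount, z up. Arm 14 mm wide, 8 thick. Its upturned tip (6 mm thick) stands 20 mm above this face, inner side 22 mm to -x; the mount's face is 62 mm to +x, its top 11 mm above this point. Hooks stand 110 mm apart.
- hook_blue (a joint): Downward travel of the blue hook against its spring, in m: 0 up, 0.035 at the stop; 500 N/m, so a jaw's weight alone dips it 4 to 9 mm.
- oil_center (a point): Bystander: white oil bottle with a red cap, 56 mm across, 130 mm high; this point is half-way up.
- bearing_center (a point): Bystander: steel bearing ring 90 mm across, 26 mm high; its middle.
- wrench_grip (a point): Bystander: steel wrench 190 mm long; a point on its handle.
- bin_handle (a point): Middle of the near face of the raised push handle on the bin's front: an upright green bar 120 mm wide, 22 mm high, 8 mm thick on two legs, this point 143 mm above the bench; moves with the bin. x points into the cabinet, the way the bin is pushed home. Bin 200 x 250 mm, walls 70 high, inner floor 16 above the bench; the jaws stand in a row about 70 mm behind its front, between two ribs 45 mm high.
Not all that is in view belongs to the job. Of the things shaped like the part that bears dowel_grip, the wooden one is meant.

How it is judged:
On the way, in this order (a step that is already met when the one before it is completed fails the run):
1. the latch is pressed down with the dowel (value of joint latch above 0.01 m and contact force between dowel and latch above 1 N), for 0.04 s.
2. the bin has sprung out (value of joint bin above 0.13 m), for 0.2 s.
3. the red jaw, still held in the gripper, hangs on the red hook and is tugged down with more than 7.5 N (a dip of about 16 mm) (contact force between jaw_red and hook_red above 7.5 N and contact force between the fingers and jaw_red above 1 N and distance between red_eye and red_seat below 0.05 m), for 0.2 s.
4. the yellow jaw, still held in the gripper, hangs on the yellow hook and is tugged down with more than 7.5 N (a dip of about 16 mm) (contact force between jaw_yellow and hook_yellow above 7.5 N and contact force between the fingers and jaw_yellow above 1 N and distance between yellow_eye and yellow_seat below 0.05 m), for 0.2 s.
5. the blue jaw, still held in the gripper, hangs on the blue hook and is tugged down with more than 7.5 N (a dip of about 16 mm) (contact force between jaw_blue and hook_blue above 7.5 N and contact force between the fingers and jaw_blue above 1 N and distance between blue_eye and blue_seat below 0.05 m), for 0.2 s.
At the end, for the whole second after the job is handed in: Every jaw present hangs upright and still on the hook of its colour (eye within 50 mm of the hook's seat, tilted less than 0.25 rad); the bin is home within 6 mm and the latch is up within 4 mm; the dowel stands in its block with its collar within 8 mm of the top (distance between red_eye and red_seat below 0.05 m and contact force between jaw_red and hook_red above 1 N and angle between each of red_grip, yellow_grip, blue_grip's own z axis and vertical below 0.25 rad and linear speed of each of jaw_red, jaw_yellow, jaw_blue below 0.03 m/s and distance between yellow_eye and yellow_seat below 0.05 m and contact force between jaw_yellow and hook_yellow above 1 N and distance between blue_eye and blue_seat below 0.05 m and contact force between jaw_blue and hook_blue above 1 N and value of joint bin below 0.006 m and value of joint latch below 0.004 m and distance between dowel_grip and block_mouth between 0.022 and 0.038 m and horizontal distance between dowel_grip and block_mouth below 0.012 m and angle between dowel_grip's own z axis and vertical below 0.15 rad); the robot touches nothing.
It fails at once if the gripper pulls a jaw on its hook with more than 20 N ((contact force between jaw_red and hook_red above 20 N and contact force between the fingers and jaw_red above 0.5 N) or (contact force between jaw_yellow and hook_yellow above 20 N and contact force between the fingers and jaw_yellow above 0.5 N) or (contact force between jaw_blue and hook_blue above 20 N and contact force between the fingers and jaw_blue above 0.5 N)).
It fails at once if the robot itself touches the latch (contact force between the arm and latch above 0.5 N).
It fails at once if a bystander is moved more than 30 mm (distance of any of oil_center, bearing_center, wrench_grip from where it was at the start of the episode above 0.03 m).
Of jaw_red, jaw_yellow, jaw_blue only 2 to 3 are there at a start; the rules pass over those that are not, and their reading is None.
At some moment in a run one of jaw_red, jaw_yellow, jaw_blue may be knocked a few centimetres aside while the robot is not near it.
Once in a run the grip may slacken for a moment while it holds something.
It also fails if it takes over 210 s, if anything falls off the work surface, if the arm or the gripper's body presses on something with over 40 N, if the wrist force passes 120 N, or if a joint passes its speed limit or range.

### The arm

A 6-joint arm with a two-finger parallel gripper is mounted at the origin on the work surface. World frame = base frame: x ahead of the robot, y to its left, z up, the work surface at z = 0. Lengths are in m, angles in rad, forces in N, time in s.
With the tool pointing down it reaches from about 0.3 to 1 m from the base axis. Payload 5.1 kg.
Tool frame: the origin (TCP) lies midway between the tips of the shut fingers; the grasp point (between the pads) lies pinch_z behind it (pinch_z is the distance from the TCP to the grasp point, in m); z points along the fingers, x is the direction in which the jaws open and shut, and the axes are right-handed (so a half turn about z gives the same grasp; the last joint's range is limited). The gripper opens to 95 mm and grips with 3 to 60 N. Pads are 20 mm wide; open, the fingers measure 119 mm over their backs; the gripper's body (75 mm by 180 mm) begins 59 mm behind the grasp point.
Start: joints at [1.212, 0.124, 1.65, -0, 1.367, -0.083], TCP at [0.177, 0.625, 0.215] pointing down, gripper open.
Joint ranges: [-2.61, 2.61], [-1.02, 2.33], [0.03, 2.71], [-1.35, 4.49], [0.32, 2.68], [-2.91, 2.91]. Speed limits (rad/s): [2.57, 2.57, 3.14, 3.14, 3.14, 3.14].

### API

Orientations are given as [roll, pitch, yaw] about the fixed x, y, z axes, in that order (R = Rz(yaw) Ry(pitch) Rx(roll)).
In Python, from rig import get_obs, grab_frame, camera_model, finish_job, pinch_z gives the robot as it stands.
- The arm moves only by the tool jog_arm, never from a script. Its argument "plan" is a list that holds one entry, the list of rows, each a list of 5 numbers: the shift along the tool's x, y, z scaled (see below), then the turn about the tool's z scaled (see below), then the finger opening in mm, from 0 to 95.1. A call has 1 to 12 rows; each row shifts and turns the commanded pose from where the row before left it, along the tool's axes as they then stand; what a row does not reach is not made up. The controller multiplies each number of a shift by 30 mm and each number of a turn by 4 degrees. A row lasts 1/12 s, in which the tool goes at most 41.7 mm and 7.16 degrees, less where a joint would pass 70% of its speed; a pose out of reach is approached as far as the arm can. A call with a number of a shift or a turn outside -1 to 1 is refused whole. A call with a gripper value outside its range is refused whole. The fingers move at their own pace and stop on an object; "grip_force" is the grip in N (left out, the last holds). Time passes only in rows, so rows that do not move let the fingers close. It gives the time, the measured TCP pose, the force and the opening at its end, in the units of the state.
- get_obs(): the state, without advancing time (a new reading comes with each control period).
- grab_frame(name): name is "scene" or "top" or "wrist"; returns the picture (480x640x3 uint8, red, green, blue); there is no depth.
- camera_model(name): a dict with "mtx" (3x3 intrinsics, pixels), "dist_coeffs" ([k1, k2, p1, p2, k3] as OpenCV has them; the pictures are not rectified), "extrinsics" (4x4, takes a point from world to camera coordinates). Camera axes: x right, y down, z forward; pixel columns grow to the right and rows downward; lengths in m; the calibration is good to about 2 mm. A picture is of the moment at which its call begins: read the wrist's pose just before it. camera_model takes no time and is no camera call; for the wrist camera it gives the pose at the moment of the call.
- finish_job(): hands the job in, once; it reports no verdict.
The state is a dict: "time": time; "joint_positions": joint angles; "qvel": joint speeds; "tau": joint torques, N m; "tool_pos": TCP position; "tcp_rot": TCP orientation; "ft_force": force on the tool from outside, world axes, zero at the start; "ft_torque": the same for the moment, N m; "finger_gap": finger opening in m.
Only numpy, scipy, OpenCV 4.12 (cv2) and the standard library are available. Lean on these libraries where they do the work, as an engineer would, in place of code of your own. Each camera call takes 0.05 s, during which the arm holds its last target.

## Working session

There is one attempt and no reset: what is moved stays moved. The work goes in short steps, Python scripts to look and compute and a tool call to move; the robot and the scene stay as the last step left them, time stands still between calls to the robot, and variables do not carry over. Pictures are saved under pics/ and viewed, and the job is handed in when it is done.

Besides the shell and the picture viewer there is one more tool, called as a command line: name --argument value ..., lists and objects as JSON in quotes. jog_arm: Moves the arm, as the interface text tells. Its arguments: {"type":"object","properties":{"plan":{"type":"array","items":{"type":"array","items":{"type":"array","items":{"type":"number"}}}},"grip_force":{"type":"number"}},"required":["plan"]}

```bash
ls; mkdir -p pics; python3 - <<'E'
from rig import *
import cv2,numpy as np
print(pinch_z)
print(get_obs())
for n in ["scene","top","wrist"]:
    c=camera_model(n);print(n,np.round(c["mtx"],1).tolist(),c["dist_coeffs"],np.round(c["extrinsics"],3).tolist())
    cv2.imwrite(f"pics/{n}0.png",grab_frame(n)[:,:,::-1])
E
```

```text
pics
0.0188
{'time': 0.0, 'joint_positions': array([ 1.21239912e+00,  1.24510474e-01,  1.65164991e+00,  1.09087152e-05,
        1.36750147e+00, -8.25871619e-02]), 'qvel': array([ 0.00026731, -0.00083728, -0.00286396,  0.00077036, -0.00042649,
        0.00035432]), 'tau': array([-2.22098301e-03, -4.17593694e+01, -3.59935999e+01,  7.73157086e-02,
        4.91832756e-02, -1.85921472e-04]), 'tool_pos': array([0.17680568, 0.62483189, 0.21339782]), 'tcp_rot': array([-3.14141132e+00,  2.06126443e-03,  1.29498425e+00]), 'ft_force': array([-0.72364387,  0.11770471, -0.27652777]), 'ft_torque': array([-0.06812829,  0.00885047,  0.02989971]), 'finger_gap': 0.09537708103998156}
scene [[469.7, 0.0, 322.8], [0.0, 469.7, 233.2], [0.0, 0.0, 1.0]] [-0.04998835  0.          0.          0.          0.        ] [[-0.514, 0.858, -0.01, 0.276], [0.625, 0.367, -0.689, -0.18], [-0.587, -0.36, -0.725, 1.433], [0.0, 0.0, 0.0, 1.0]]
top [[439.1, 0.0, 320.8], [0.0, 439.1, 242.0], [0.0, 0.0, 1.0]] [0.01474446 0.         0.         0.         0.        ] [[0.015, -1.0, 0.007, -0.05], [-0.999, -0.016, -0.045, 0.485], [0.045, -0.007, -0.999, 1.313], [0.0, 0.0, 0.0, 1.0]]
wrist [[394.9, 0.0, 310.2], [0.0, 394.9, 239.7], [0.0, 0.0, 1.0]] [-0.06303619  0.          0.          0.          0.        ] [[0.272, 0.962, -0.002, -0.648], [0.921, -0.26, 0.289, -0.033], [0.278, -0.081, -0.957, 0.392], [0.0, 0.0, 0.0, 1.0]]
```

View pics/scene0.png

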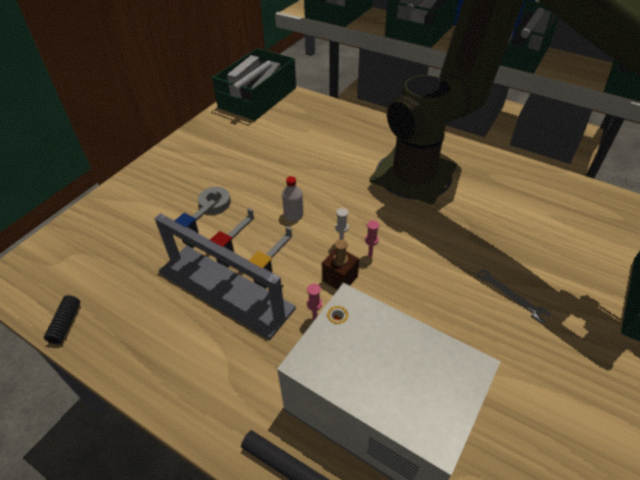

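View pics/top0.png

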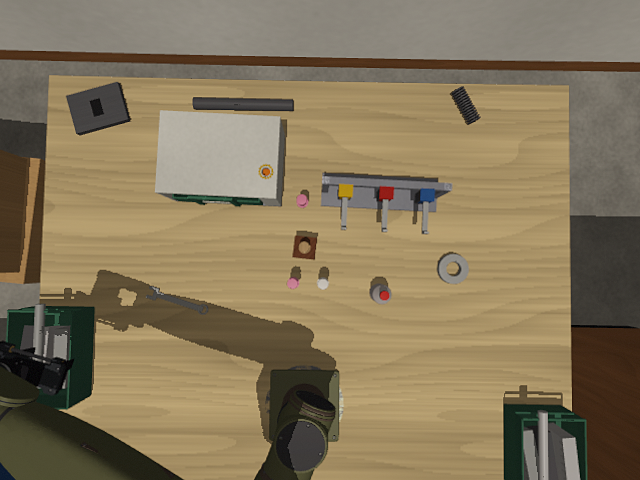

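View pics/wrist0.png

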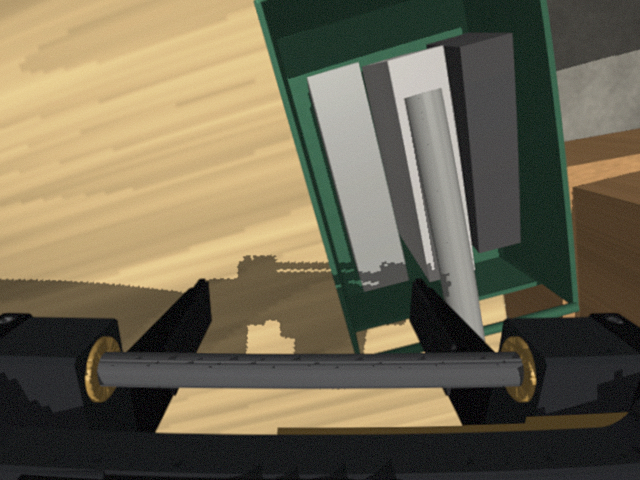

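Candidates for the dowel in the scene picture: the wooden one in the dark block (340,250), pink ones at (314,296) and (372,232), and a white one at (343,217). In the top view these are (304,246), (302,200), (293,283) and (322,283). I choose the wooden one in the block. The hole is at top (265,172), and the hooks run yellow, red, blue from left to right.

```bash
cat > h.py <<'E'
from rig import *
import cv2,numpy as np
def ray(cam,uv):
    uv=np.array(uv,float).reshape(-1,1,2)
    p=cv2.undistortPoints(uv,np.array(cam["mtx"]),np.array(cam["dist_coeffs"])).reshape(-1,2)
    E=np.array(cam["extrinsics"]);R,t=E[:3,:3],E[:3,3]
    d=np.c_[p,np.ones(len(p))]@R
    return -R.T@t,d
def onz(cam,uv,z):
    o,d=ray(cam,uv); s=(z-o[2])/d[:,2]; return o+s[:,None]*d
def proj(cam,P):
    E=np.array(cam["extrinsics"]);r,_=cv2.Rodrigues(E[:3,:3])
    return cv2.projectPoints(np.array(P,float).reshape(-1,3),r,E[:3,3],np.array(cam["mtx"]),np.array(cam["dist_coeffs"]))[0].reshape(-1,2)
def two(c1,u1,c2,u2):
    o1,d1=ray(c1,u1);o2,d2=ray(c2,u2);d1=d1[0];d2=d2[0]
    s=np.linalg.lstsq(np.c_[d1,-d2],o2-o1,rcond=None)[0]
    a=o1+s[0]*d1;b=o2+s[1]*d2;return (a+b)/2,np.linalg.norm(a-b)
def go(target,yaw=None):
    "delta in tool units from measured pose"
    o=get_obs();p=o["tool_pos"];a=o["tcp_rot"][2]
    d=np.array(target)-p
    ex=np.array([np.cos(a),np.sin(a)]);ey=np.array([np.sin(a),-np.cos(a)])
    u=np.array([d[:2]@ex,d[:2]@ey,-d[2]])/0.03
    print("t",round(o["time"],2),"pos",p.round(4),"rot",o["tcp_rot"].round(3),"shift units",u.round(2),"turn units(tool z)",None if yaw is None else round(-np.degrees((yaw-a+np.pi/2)%np.pi-np.pi/2)/4,2))
def blobs(im,lo,hi,amin=15):
    hsv=cv2.cvtColor(im,cv2.COLOR_RGB2HSV);m=cv2.inRange(hsv,lo,hi)
    n,l,s,c=cv2.connectedComponentsWithStats(m)
    return [(c[i].round(1).tolist(),s[i].tolist()) for i in range(1,n) if s[i][4]>=amin]
def save(n,im,box=None,k=1):
    if box: im=im[box[1]:box[3],box[0]:box[2]]
    cv2.imwrite(f"pics/{n}.png",cv2.resize(im,None,fx=k,fy=k,interpolation=cv2.INTER_CUBIC)[:,:,::-1])
E
python3 - <<'E'
from h import *
im=grab_frame("top");sc=grab_frame("scene")
save("t1",im,(145,100,305,270),3.5) 
save("t2",im,(280,160,460,270),4)
save("s1",sc,(150,170,400,350),3)
for nm,lo,hi in [("yel",(18,150,120),(32,255,255)),("red",(0,170,100),(6,255,255)),("blue",(100,130,60),(125,255,255)),("green",(65,100,20),(90,255,255))]:
    print(nm,blobs(im,lo,hi))
E
```

```text
yel [([265.1, 170.5], [259, 165, 14, 14, 38]), ([345.2, 190.4], [338, 184, 15, 14, 177])]
red [([385.9, 192.6], [379, 187, 15, 13, 167]), ([384.1, 295.1], [380, 291, 9, 9, 66])]
blue [([426.8, 194.8], [420, 189, 15, 14, 182])]
green [([217.5, 199.1], [173, 194, 90, 12, 513]), ([18.2, 324.0], [6, 307, 28, 42, 708]), ([73.0, 354.0], [36, 306, 58, 103, 2870]), ([537.5, 434.6], [504, 405, 83, 75, 2771])]
```

View pics/t1.png

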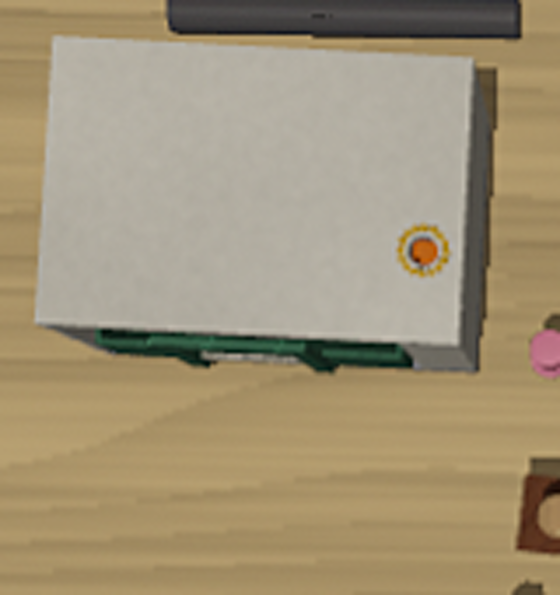

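View pics/t2.png

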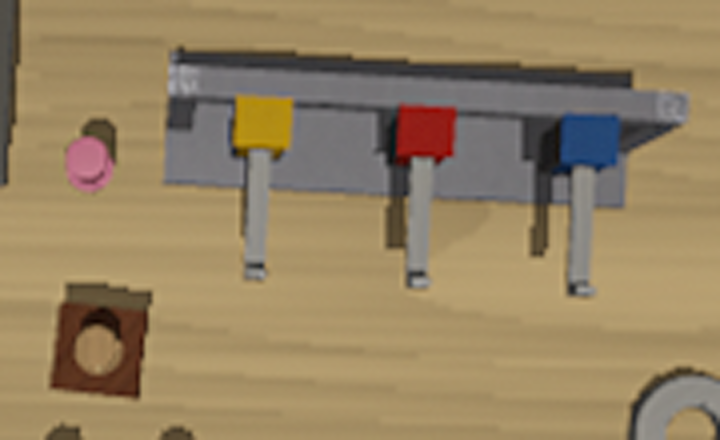

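View pics/s1.png

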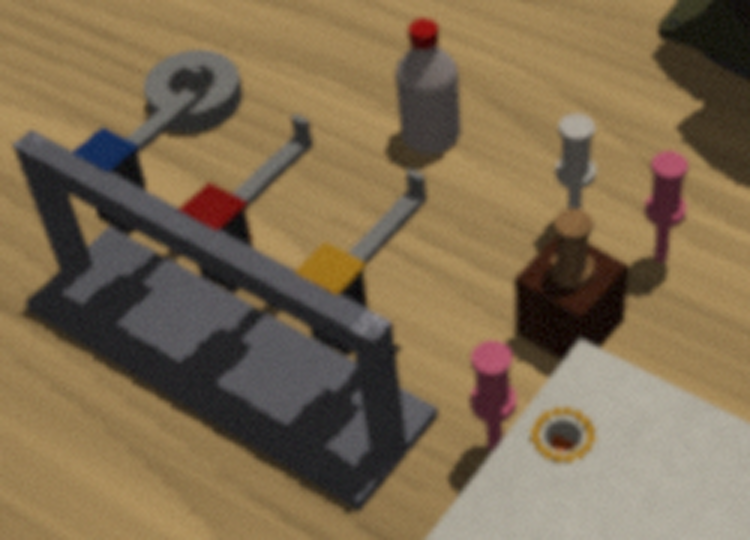

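The crops show the wooden dowel in the block with its knob at top px (305,247), clearly beige. The yellow dot ring is at (265,171) and the bin handle is on the cabinet's near side.

```bash
python3 - <<'E'
from h import *
T=camera_model("top");S=camera_model("scene")
print("knob",onz(T,(305,247),0.128), onz(S,(150+574/3,170+222/3),0.128))
print("block corners",onz(T,[(280+62/4,160+300/4),(280+148/4,160+310/4),(280+139/4,160+396/4),(280+51/4,160+387/4)],0.07))
c=onz(T,[(145+55/3.5,100+37/3.5),(145+474/3.5,100+58/3.5),(145+460/3.5,100+345/3.5),(145+36/3.5,100+323/3.5)],0.175)
print("cab corners",c, np.degrees(np.arctan2(*(c[0]-c[3])[[1,0]])),np.degrees(np.arctan2(*(c[1]-c[2])[[1,0]])),np.degrees(np.arctan2(*(c[0]-c[1])[[1,0]]))-90)
print("hole",onz(T,(145+423/3.5,100+251/3.5),0.175),onz(S,(150+563/3,170+435/3),0.175))
for n,(b,t) in dict(y=((262,150),(255,268)),r=((423,160),(418,276)),b=((584,167),(580,286))).items():
    p=onz(T,[(280+b[0]/4,160+b[1]/4)],0.15);q=onz(T,[(280+t[0]/4,160+t[1]/4)],0.16)
    d=p-q;print(n,"base",p,"tip",q,np.degrees(np.arctan2(d[0,1],d[0,0])))
print("beam",two(T,(280+178/4,160+75/4),S,(150+370/3,170+328/3)))
print("beam",two(T,(280+672/4,160+105/4),S,(150+32/3,170+140/3)))
for n,u in dict(pink1=(302,200),pink2=(293,283),white=(322,283)).items(): print(n,onz(T,u,0.11))
go((0.4,0,0.3))
E
```

```text
knob [[0.46574221 0.00155149 0.128     ]] [[0.46424592 0.00695961 0.128     ]]
block corners [[ 0.5018538   0.03120375  0.07      ]
 [ 0.4956055  -0.03086281  0.07      ]
 [ 0.43358717 -0.02535827  0.07      ]
 [ 0.43909     0.03799038  0.07      ]]
cab corners [[0.82164372 0.39015199 0.175     ]
 [0.8117046  0.07159217 0.175     ]
 [0.59144467 0.07804089 0.175     ]
 [0.60272484 0.3979631  0.175     ]] -2.0434700676520583 -1.6770145811736858 -1.7870579540353049
hole [[0.66269833 0.10748781 0.175     ]] [[0.66171749 0.10936881 0.175     ]]
y base [[ 0.60099605 -0.10663785  0.15      ]] tip [[ 0.51992047 -0.1023446   0.16      ]] -3.03118949099958
r base [[ 0.59592076 -0.21591196  0.15      ]] tip [[ 0.51625613 -0.21170648  0.16      ]] -3.0218283591659763
b base [[ 0.59286043 -0.32513693  0.15      ]] tip [[ 0.5112277  -0.32037642  0.16      ]] -3.3374865352938734
beam (array([ 0.64817178, -0.04850101,  0.16538684]), np.float64(0.0005576346012305127))
beam (array([ 0.63239427, -0.37884944,  0.16624569]), np.float64(0.0024352065979101273))
pink1 [[0.59790844 0.0126886  0.11      ]]
pink2 [[0.36583635 0.03369794 0.11      ]]
white [[ 0.36702517 -0.04681915  0.11      ]]
t 0.25 pos [0.1769 0.6252 0.2141] rot [-3.142e+00  1.000e-03  1.295e+00] shift units [-18.03  12.83  -2.86] turn units(tool z) None
```

jog_arm --plan '[[[0,0,-0.5,1,60],[0,0,-0.5,1,60],[0,0,-0.5,1,60],[0,0,-0.5,1,60],[0,0,-0.5,1,60],[0,0,-0.5,1,60],[0,0,0,1,60],[0,0,0,1,60],[0,0,0,1,60],[0,0,0,1,60],[0,0,0,1,60],[0,0,0,1,60]]]'

```text
time: 1.25
tool_pos: [0.177, 0.6253, 0.3044]
tcp_rot: [3.141, 0.0, 0.454]
ft_force: [1.0, 0.1, 0.7]
finger_gap: 0.0602
```

```bash
python3 -c "
from h import *
go((0.43,0.003,0.30),np.radians(-2))"
```

```text
t 1.25 pos [0.177  0.6253 0.3044] rot [3.141 0.    0.454] shift units [-1.51 22.34  0.15] turn units(tool z) 7.0
```

jog_arm --plan '[[[0,0,0,1,60],[0,0,0,1,60],[0,0,0,1,60],[0,0,0,1,60],[0,0,0,1,60],[0,0,0,1,60],[0,0,0,1,60],[0,0,0,0,60]]]'

```text
time: 1.92
tool_pos: [0.177, 0.6253, 0.3044]
tcp_rot: [3.141, 0.0, -0.033]
ft_force: [-0.0, -0.4, 0.1]
finger_gap: 0.0601
```

```bash
python3 -c "
from h import *
go((0.466,0.003,0.30),np.radians(-2))"
```

```text
t 1.92 pos [0.177  0.6253 0.3044] rot [ 3.141  0.    -0.033] shift units [10.3  20.42  0.15] turn units(tool z) 0.03
```

jog_arm --plan '[[[0.5,1,0,0,60],[0.5,1,0,0,60],[0.5,1,0,0,60],[0.5,1,0,0,60],[0.5,1,0,0,60],[0.5,1,0,0,60],[0.5,1,0,0,60],[0.5,1,0,0,60],[0.5,1,0,0,60],[0.5,1,0,0,60]]]'

```text
time: 2.75
tool_pos: [0.3177, 0.3193, 0.3047]
tcp_rot: [-3.141, -0.0, -0.029]
ft_force: [-0.2, -0.1, -0.3]
finger_gap: 0.0601
```

jog_arm --plan '[[[0.5,1,0,0,60],[0.5,1,0,0,60],[0.5,1,0,0,60],[0.5,1,0,0,60],[0.5,1,0,0,60],[0.5,1,0,0,60],[0.5,1,0,0,60],[0.5,1,0,0,60],[0.5,1,0,0,60],[0.5,1,0,0,60],[0,0,0,0,60],[0,0,0,0,60]]]'

```text
time: 3.75
tool_pos: [0.4582, 0.0151, 0.3044]
tcp_rot: [-3.141, 0.001, -0.033]
ft_force: [-0.7, 0.3, -0.2]
finger_gap: 0.0602
```

```bash
python3 -c "
from h import *
go((0.467,0.003,0.20),np.radians(-2))
w=camera_model('wrist');im=grab_frame('wrist')
save('w1',im)
print(proj(w,[(0.467,0.003,0.128),(0.467,.003,.07)]))
E=np.array(w['extrinsics']);print(-E[:3,:3].T@E[:3,3])
"
```

```text
t 3.75 pos [0.4582 0.0151 0.3044] rot [-3.141e+00  1.000e-03 -3.300e-02] shift units [0.31 0.39 3.48] turn units(tool z) 0.02
[[320.21085202 227.04595521]
 [318.85330351 212.73907503]]
[0.4609577  0.09563778 0.47374898]
```

View pics/w1.png

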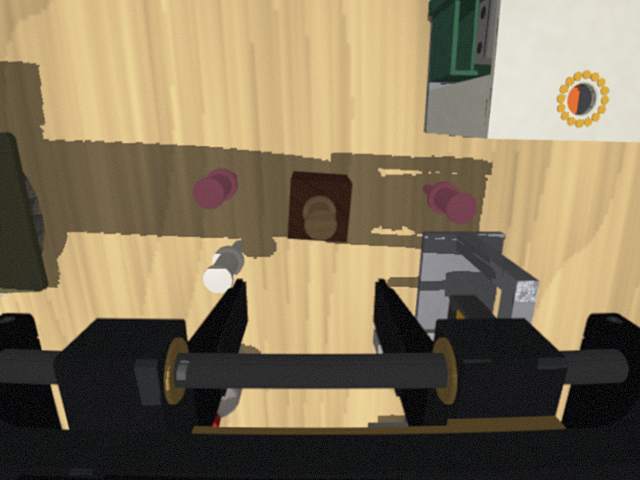

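```bash
python3 -c "
from h import *
w=camera_model('wrist');im=grab_frame('wrist')
save('w1c',im,(280,160,360,250),7)
print(onz(w,[(582,98)],.175))"
```

```text
[[0.66262946 0.1096942  0.175     ]]
```

View pics/w1c.png

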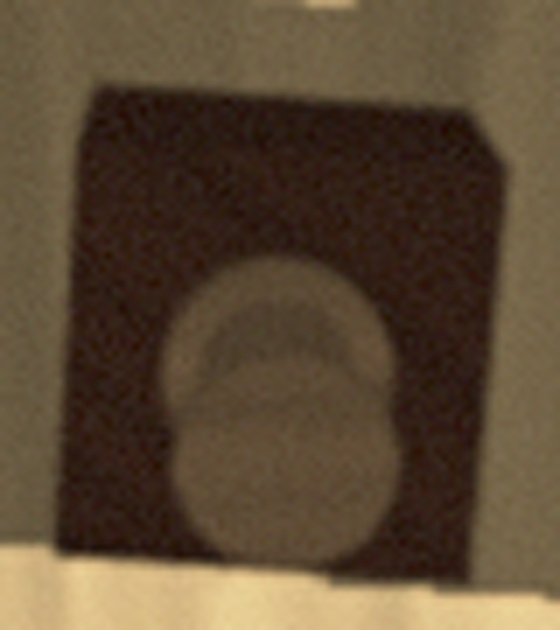

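The knob top is at px (321,226), which puts the dowel at about (0.468, 0.0035). This agrees with the top view. Next I go down onto it.

jog_arm --plan '[[[0.32,0.38,0.5,0,60],[0,0,1,0,60],[0,0,1,0,60],[0,0,1,0,60],[0,0,1,0,60],[0,0,1,0,60],[0,0,0,0,60]]]'

```text
time: 4.43
tool_pos: [0.4624, 0.0065, 0.1331]
tcp_rot: [-3.141, 0.012, -0.028]
ft_force: [-1.0, 0.9, -0.9]
finger_gap: 0.0604
```

```bash
python3 -c "
from h import *
go((0.4678,0.0035,0.084),np.radians(-2))
w=camera_model('wrist');im=grab_frame('wrist')
save('w2',im)
"
```

```text
t 4.43 pos [0.4624 0.0065 0.1331] rot [-3.141  0.012 -0.028] shift units [0.18 0.09 1.64] turn units(tool z) 0.09
```

View pics/w2.png

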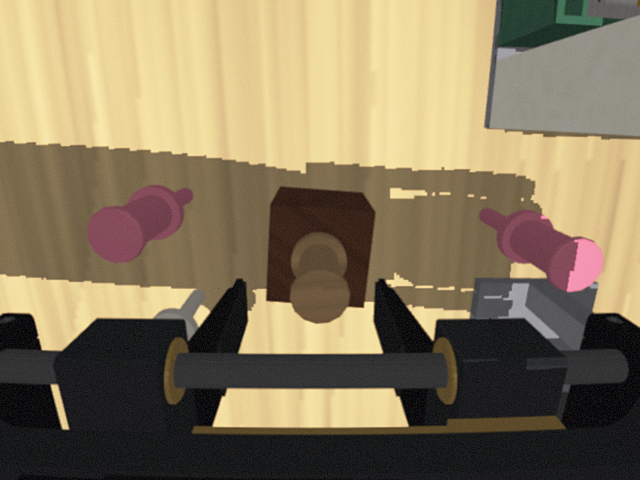

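jog_arm --plan '[[[0,0,0,0,60],[0,0,0,0,60],[0,0,0,0,60]]]'

```text
time: 4.73
tool_pos: [0.4689, 0.0048, 0.1425]
tcp_rot: [3.141, -0.005, -0.031]
ft_force: [0.5, 0.5, 0.0]
finger_gap: 0.0603
```

```bash
python3 -c "
from h import *
go((0.4678,0.0035,0.084),np.radians(-2))
"
```

```text
t 4.73 pos [0.4689 0.0048 0.1425] rot [ 3.141 -0.005 -0.031] shift units [-0.04  0.04  1.95] turn units(tool z) 0.06
```

jog_arm --plan '[[[-0.02,0.03,0.6,0,60],[0,0,0.6,0,60],[0,0,0.6,0,60],[0,0,0,0,60],[0,0,0,0,60],[0,0,0,0,60],[0,0,0,0,60],[0,0,0,0,60]]]'

```text
time: 5.4
tool_pos: [0.4678, 0.0036, 0.0874]
tcp_rot: [3.141, -0.003, -0.031]
ft_force: [-0.6, -0.2, -0.4]
finger_gap: 0.0598
```

```bash
python3 -c "
from h import *
go((0.4678,0.0035,0.084),np.radians(-2))
w=camera_model('wrist');im=grab_frame('wrist')
save('w3',im)
"
```

```text
t 5.4 pos [0.4678 0.0036 0.0874] rot [ 3.141e+00 -3.000e-03 -3.100e-02] shift units [-0.    0.    0.11] turn units(tool z) 0.05
```

View pics/w3.png

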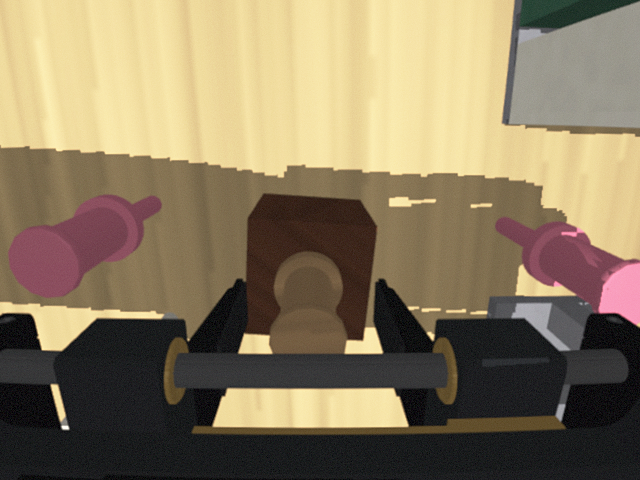

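jog_arm --plan '[[[0,0,0.1,0,60],[0,0,0,0,0],[0,0,0,0,0],[0,0,0,0,0],[0,0,0,0,0],[0,0,0,0,0],[0,0,0,0,0],[0,0,0,0,0]]]' --grip_force 40

```text
time: 6.12
tool_pos: [0.4666, 0.0037, 0.0826]
tcp_rot: [-3.142, 0.0, -0.031]
ft_force: [0.5, 0.1, -0.8]
finger_gap: 0.0286
```

jog_arm --plan '[[[0,0,-0.3,0,0],[0,0,-0.5,0,0],[0,0,-1,0,0],[0,0,-1,0,0],[0,0,-1,0,0],[0,0,-1,0,0],[0,0,-1,0,0],[0,0,-0.5,0,0],[0,0,0,0,0],[0,0,0,0,0],[0,0,0,0,0],[0,0,0,0,0]]]'

```text
time: 7.12
tool_pos: [0.4656, 0.0038, 0.2693]
tcp_rot: [-3.141, 0.004, -0.031]
ft_force: [-0.2, -0.0, -1.7]
finger_gap: 0.0281
```

```bash
python3 -c "
from h import *
go((0.6627,0.1090,0.28),np.radians(-2))
w=camera_model('wrist');im=grab_frame('wrist');save('w4',im)
print(onz(w,[(582,98)],.175))
im=grab_frame('scene');save('s4',im)
"
```

```text
t 7.12 pos [0.4656 0.0038 0.2693] rot [-3.141  0.004 -0.031] shift units [ 6.46 -3.71 -0.36] turn units(tool z) 0.05
[[0.6458105  0.09592524 0.175     ]]
```

View pics/w4.png

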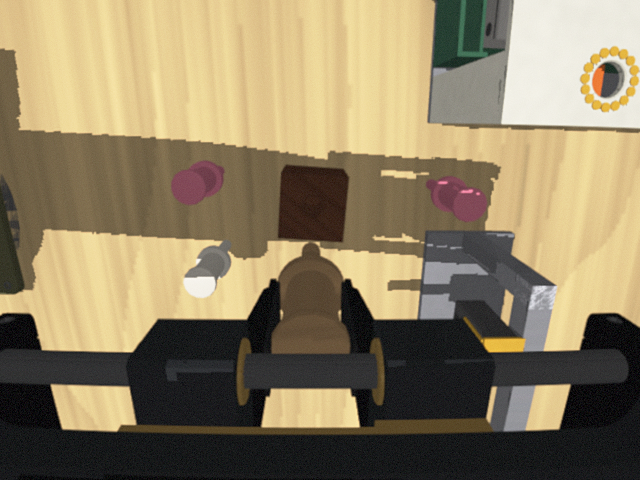

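View pics/s4.png

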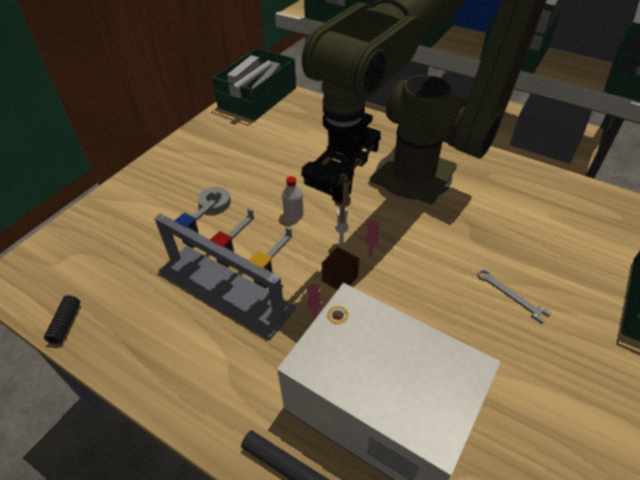

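```bash
python3 -c "
from h import *
w=camera_model('wrist')
print(onz(w,[(608.5,79)],.175))
im=cv2.imread('pics/w4.png')[:,:,::-1]
m=cv2.inRange(cv2.cvtColor(im.copy(),cv2.COLOR_RGB2HSV),(20,130,120),(30,255,255));m[:, :560]=0;m[140:]=0
p=cv2.findNonZero(m);c,r=cv2.minEnclosingCircle(p);print(c,r,onz(w,[c],.175))
# dowel tip in view
print(onz(w,[(309,249)],get_obs()['tool_pos'][2]-.0726), get_obs()['tool_pos'])
"
```

```text
[[0.66322376 0.10792111 0.175     ]]
(609.5, 79.0) 33.365501403808594 [[0.66392887 0.10792945 0.175     ]]
[[0.46500893 0.00512835 0.19706665]] [0.46578392 0.00379517 0.26966665]
```

jog_arm --plan '[[[0.5,-0.3,-0.1,0,0],[0.9,-0.5,-0.1,0,0],[0.9,-0.5,-0.1,0,0],[0.9,-0.5,0,0,0],[0.9,-0.5,0,0,0],[0.9,-0.5,0,0,0],[0.9,-0.5,0,0,0],[0.5,-0.4,0,0,0],[0,0,0,0,0],[0,0,0,0,0],[0,0,0,0,0],[0,0,0,0,0]]]'

```text
time: 8.22
tool_pos: [0.6613, 0.1081, 0.2804]
tcp_rot: [3.141, 0.001, -0.032]
ft_force: [0.5, -0.4, -0.7]
finger_gap: 0.0288
```

```bash
python3 -c "
from h import *
go((0.663,0.1080,0.26),np.radians(-2))
w=camera_model('wrist');im=grab_frame('wrist');save('w5',im)
im=cv2.cvtColor(im,cv2.COLOR_RGB2HSV)
m=cv2.inRange(im,(20,130,120),(30,255,255));m[300:]=0;m[:,:200]=0;m[:,450:]=0
p=cv2.findNonZero(m);c,r=cv2.minEnclosingCircle(p);print(c,r,onz(w,[c],.175))
print(proj(w,[(get_obs()['tool_pos']-[0,0,.0726])]))
im=grab_frame('scene');save('s5',im,(240,200,440,360),3)
"
```

```text
t 8.22 pos [0.6613 0.1081 0.2804] rot [ 3.141e+00  1.000e-03 -3.200e-02] shift units [0.06 0.   0.68] turn units(tool z) 0.04Traceback (most recent call last):
  File "<string>", line 7, in <module>
    p=cv2.findNonZero(m);c,r=cv2.minEnclosingCircle(p);print(c,r,onz(w,[c],.175))
                             ~~~~~~~~~~~~~~~~~~~~~~^^^
cv2.error: OpenCV(4.12.0) /io/opencv/modules/imgproc/src/shapedescr.cpp:201: error: (-215:Assertion failed) count >= 0 && (depth == CV_32F || depth == CV_32S) in function 'minEnclosingCircle'
```

View pics/w5.png

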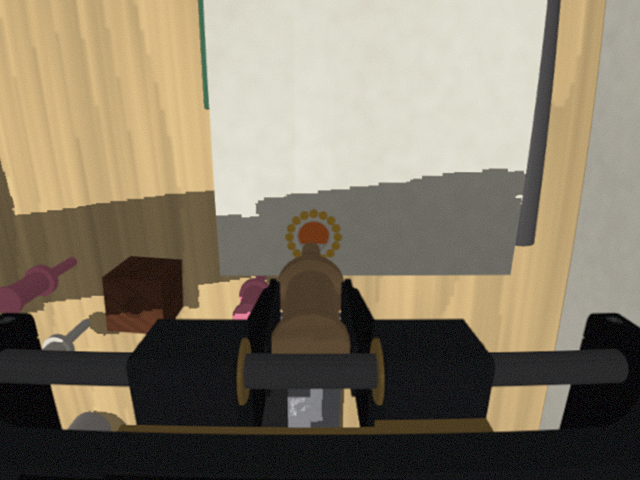

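```bash
python3 -c "
from h import *
w=camera_model('wrist')
p=get_obs()['tool_pos']
print(p,onz(w,[(314,237),(314,238.5)],.175),proj(w,[p-[0,0,.0726]]),proj(w,[(0.6635,.108,.175)]))
print(onz(w,[(311,247)],p[2]-.0726))
"
```

```text
[0.66133027 0.10803974 0.28066284] [[0.66428197 0.1075506  0.175     ]
 [0.66424865 0.10641423 0.175     ]] [[309.92462078 250.9000266 ]] [[312.90495685 236.43985351]]
[[0.66210765 0.11066178 0.20806284]]
```

The ring centre is at (314,237) and the tip at (311,248). I correct by 2 mm and insert.

jog_arm --plan '[[[0.07,0.03,0,0,0],[0,0,0.4,0,0],[0,0,0.5,0,0],[0,0,0.4,0,0],[0,0,0.3,0,0],[0,0,0.1,0,0],[0,0,0,0,0],[0,0,0,0,0],[0,0,0,0,0]]]'

```text
time: 9.02
tool_pos: [0.6645, 0.1077, 0.2305]
tcp_rot: [-3.141, -0.001, -0.031]
ft_force: [-0.5, -0.3, -0.9]
finger_gap: 0.0284
```

```bash
python3 -c "
from h import *
go((0.663,0.1080,0.2076),np.radians(-2));print(get_obs()['ft_force'])
w=camera_model('wrist');im=grab_frame('wrist');save('w6',im)
"
```

```text
t 9.02 pos [0.6645 0.1077 0.2305] rot [-3.141e+00 -1.000e-03 -3.100e-02] shift units [-0.05 -0.01  0.76] turn units(tool z) 0.05
[-0.53034049 -0.30960638 -0.87588845]
```

View pics/w6.png

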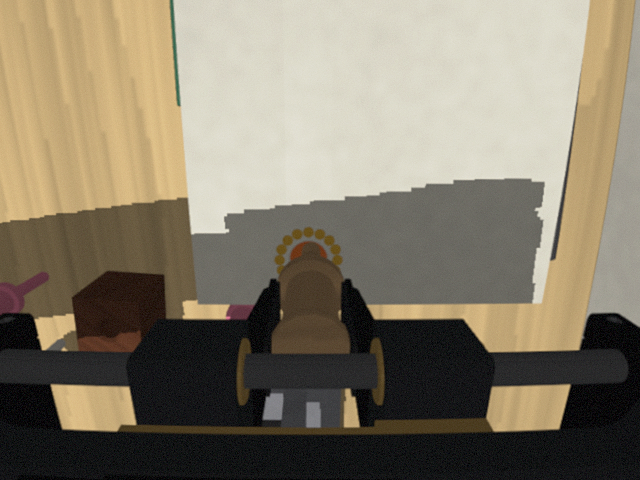

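The tip is inside the ring and reads no force, so I press.

jog_arm --plan '[[[0,0,0.2,0,0],[0,0,0.2,0,0],[0,0,0.2,0,0],[0,0,0.15,0,0],[0,0,0.05,0,0],[0,0,0,0,0],[0,0,0,0,0],[0,0,0,0,0],[0,0,0,0,0]]]'

```text
time: 9.82
tool_pos: [0.6646, 0.1077, 0.2064]
tcp_rot: [-3.141, -0.002, -0.031]
ft_force: [1.5, -0.7, 4.3]
finger_gap: 0.0289
```

```bash
python3 -c "
from h import *
go((0.663,0.1080,0.2076),np.radians(-2));print(get_obs()['ft_force'])
im=grab_frame('top');save('t6',im)
"
```

```text
t 9.82 pos [0.6646 0.1077 0.2064] rot [-3.141e+00 -2.000e-03 -3.100e-02] shift units [-0.05 -0.01 -0.04] turn units(tool z) 0.05
[ 1.50095707 -0.71066964  4.25998056]
```

View pics/t6.png

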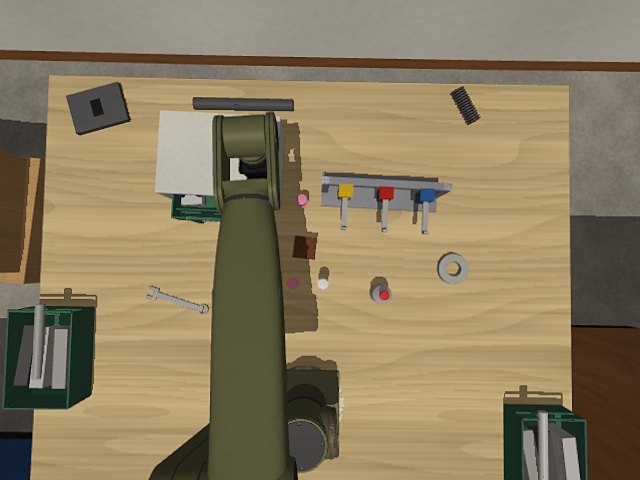

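The bin is sliding out, so I keep pressing.

jog_arm --plan '[[[0,0,0,0,0],[0,0,0,0,0],[0,0,0,0,0],[0,0,0,0,0],[0,0,0,0,0],[0,0,0,0,0],[0,0,0,0,0],[0,0,0,0,0],[0,0,0,0,0],[0,0,0,0,0],[0,0,0,0,0],[0,0,0,0,0]]]'

```text
time: 10.87
tool_pos: [0.6639, 0.1077, 0.2055]
tcp_rot: [3.142, 0.001, -0.031]
ft_force: [-0.9, 0.1, 4.1]
finger_gap: 0.0283
```

jog_arm --plan '[[[0,0,0,0,0],[0,0,0,0,0],[0,0,0,0,0],[0,0,0,0,0],[0,0,0,0,0],[0,0,0,0,0],[0,0,0,0,0],[0,0,0,0,0],[0,0,0,0,0],[0,0,0,0,0],[0,0,0,0,0],[0,0,0,0,0]]]'

```text
time: 11.87
tool_pos: [0.6641, 0.1077, 0.2056]
tcp_rot: [-3.142, 0.0, -0.031]
ft_force: [-1.9, -0.0, 5.1]
finger_gap: 0.0284
```

jog_arm --plan '[[[0,0,-0.5,0,0],[0,0,-0.8,0,0],[0,0,-0.8,0,0],[0,0,-0.5,0,0],[0,0,0,0,0],[0,0,0,0,0],[0,0,0,0,0],[0,0,0,0,0]]]'

```text
time: 12.53
tool_pos: [0.6632, 0.1075, 0.281]
tcp_rot: [3.141, 0.004, -0.032]
ft_force: [-0.2, 0.2, -1.0]
finger_gap: 0.0287
```

```bash
python3 -c "
from h import *
go((0.467,0.0035,0.282),np.radians(-2));print(get_obs()['ft_force'])
im=grab_frame('top');save('t7',im);save('w7',grab_frame('wrist'))
"
```

```text
t 12.53 pos [0.6632 0.1075 0.281 ] rot [ 3.141  0.004 -0.032] shift units [-6.43  3.67 -0.03] turn units(tool z) 0.05
[-0.20335649  0.18069525 -1.01789649]
```

View pics/t7.png

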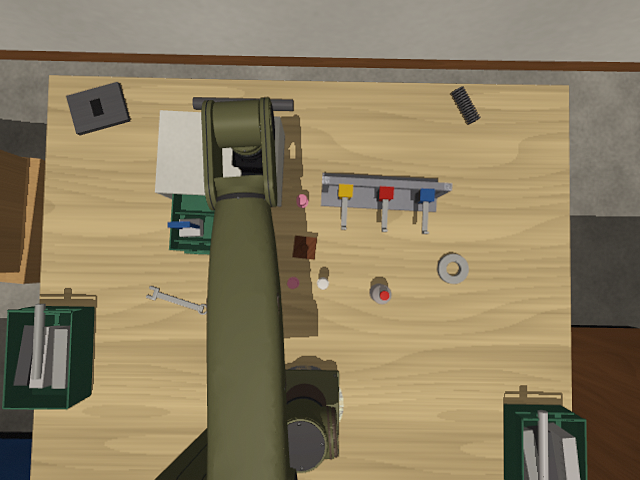

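View pics/w7.png

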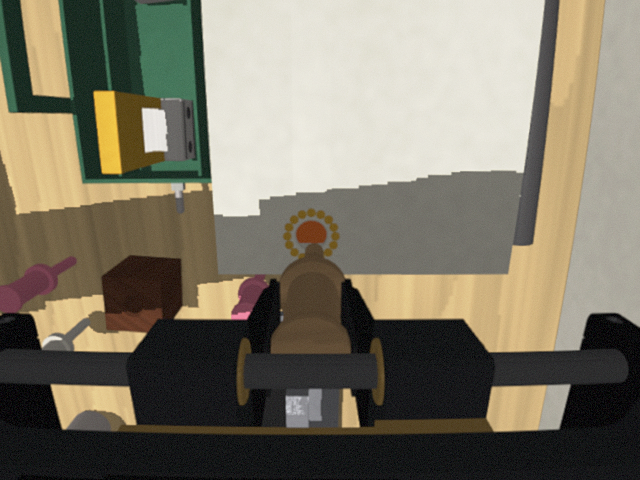

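The bin is out, with yellow and blue jaws in view. The dowel goes back to its block now.

jog_arm --plan '[[[-0.5,0.3,0,0,0],[-0.9,0.5,0,0,0],[-0.9,0.5,0,0,0],[-0.9,0.5,0,0,0],[-0.9,0.5,0,0,0],[-0.9,0.5,0,0,0],[-0.9,0.5,0,0,0],[-0.5,0.4,0,0,0],[0,0,0,0,0],[0,0,0,0,0],[0,0,0,0,0],[0,0,0,0,0]]]'

```text
time: 13.63
tool_pos: [0.4692, 0.0031, 0.2833]
tcp_rot: [-3.141, 0.001, -0.031]
ft_force: [-0.0, 0.2, -0.9]
finger_gap: 0.0284
```

```bash
python3 -c "
from h import *
go((0.467,0.0035,0.16),np.radians(-2));print(get_obs()['ft_force'])
w=camera_model('wrist');p=get_obs()['tool_pos'];im=grab_frame('wrist');save('w8',im,(200,120,440,340),3)
print(proj(w,[p-[0,0,.0726]]),proj(w,[(0.467,.0035,.07)]))
"
```

```text
t 13.63 pos [0.4692 0.0031 0.2833] rot [-3.141e+00  1.000e-03 -3.100e-02] shift units [-0.07 -0.01  4.11] turn units(tool z) 0.06
[-0.01030092  0.21998395 -0.8659653 ]
[[309.94376324 250.9246189 ]] [[307.75423934 205.50694152]]
```

View pics/w8.png

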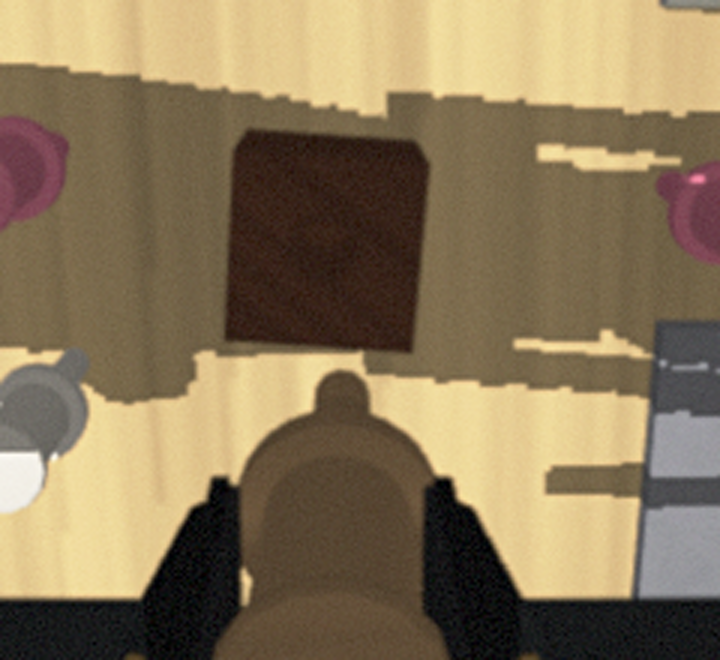

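jog_arm --plan '[[[-0.12,0,0.5,0,0],[0,0,1,0,0],[0,0,1,0,0],[0,0,1,0,0],[0,0,0.5,0,0],[0,0,0,0,0],[0,0,0,0,0],[0,0,0,0,0],[0,0,0,0,0]]]'

```text
time: 14.43
tool_pos: [0.4666, 0.0028, 0.1658]
tcp_rot: [3.141, -0.003, -0.031]
ft_force: [0.6, 0.1, -0.7]
finger_gap: 0.0285
```

```bash
python3 -c "
from h import *
go((0.466,0.0035,0.083),np.radians(-2));print(get_obs()['ft_force'])
w=camera_model('wrist');p=get_obs()['tool_pos'];im=grab_frame('wrist');save('w9',im,(200,120,440,340),3)
print((proj(w,[p-[0,0,.0726],(0.467,.0035,.07),(.467,.0135,.07),(.477,.0035,.07),(.457,.0035,.07)])-[200,120])*3)
"
```

```text
t 14.43 pos [0.4666 0.0028 0.1658] rot [ 3.141e+00 -3.000e-03 -3.100e-02] shift units [-0.02 -0.02  2.76] turn units(tool z) 0.05
[ 0.55956773  0.05664916 -0.70218878]
[[328.41630792 392.71076553]
 [329.86271998 358.52025995]
 [328.50533226 317.16543665]
 [372.61869194 357.1856677 ]
 [287.12182847 359.85446693]]
```

View pics/w9.png

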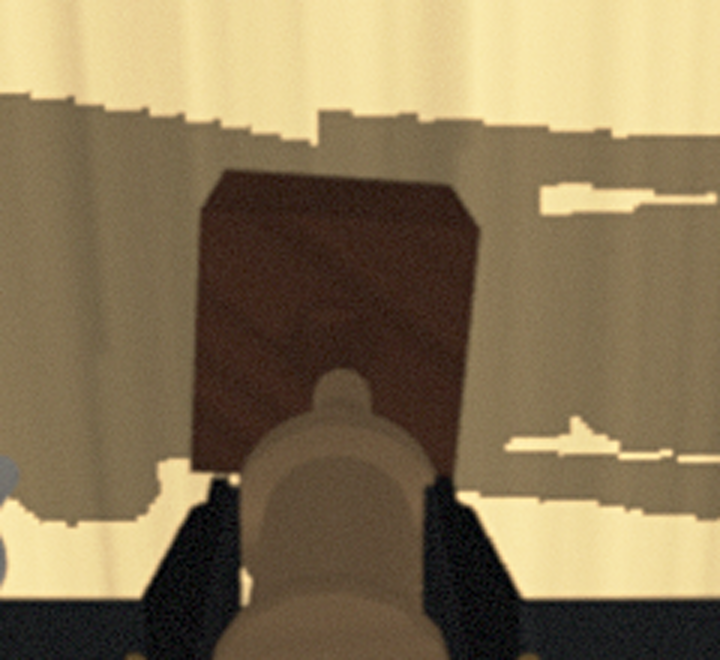

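jog_arm --plan '[[[-0.08,0,0.2,0,0],[0,0,0.4,0,0],[0,0,0.4,0,0],[0,0,0.4,0,0],[0,0,0,0,0],[0,0,0,0,0],[0,0,0,0,0]]]'

```text
time: 15.07
tool_pos: [0.4626, 0.0029, 0.1214]
tcp_rot: [-3.142, 0.001, -0.031]
ft_force: [-0.6, 0.2, -0.3]
finger_gap: 0.0283
```

```bash
python3 -c "
from h import *
go((0.466,0.0035,0.083),np.radians(-2));print(get_obs()['ft_force'])
w=camera_model('wrist');p=get_obs()['tool_pos'];im=grab_frame('wrist');save('w10',im,(200,120,440,340),3)
"
```

```text
t 15.07 pos [0.4626 0.0029 0.1214] rot [-3.142e+00  1.000e-03 -3.100e-02] shift units [ 0.11 -0.02  1.28] turn units(tool z) 0.05
[-0.56936791  0.24867015 -0.32827957]
```

View pics/w10.png

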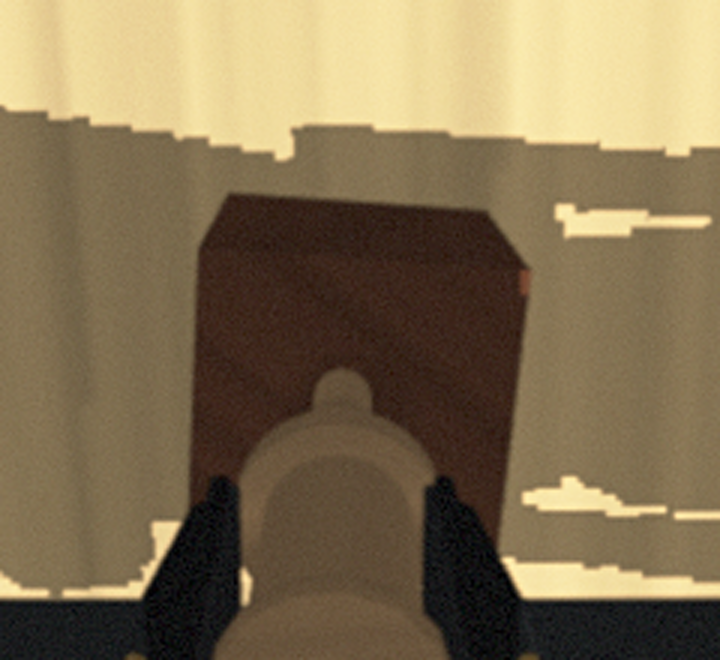

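Force is near zero with the tip about 20 mm below the mouth level, so the dowel is in the hole. I lower it further.

jog_arm --plan '[[[0.03,0,0.3,0,0],[0.02,0,0.3,0,0],[0,0,0.3,0,0],[0,0,0.2,0,0],[0,0,0,0,0],[0,0,0,0,0],[0,0,0,0,0]]]'

```text
time: 15.7
tool_pos: [0.4644, 0.0028, 0.0888]
tcp_rot: [3.142, -0.0, -0.031]
ft_force: [-0.3, -0.2, -1.1]
finger_gap: 0.0283
```

```bash
python3 -c "
from h import *
go((0.466,0.0035,0.083),np.radians(-2));print(get_obs()['ft_force'])
w=camera_model('wrist');p=get_obs()['tool_pos'];im=grab_frame('wrist');save('w11',im,(200,120,440,340),3)
"
```

```text
t 15.7 pos [0.4644 0.0028 0.0888] rot [ 3.142 -0.    -0.031] shift units [ 0.05 -0.02  0.19] turn units(tool z) 0.05
[-0.30560483 -0.18386874 -1.14993542]
```

View pics/w11.png

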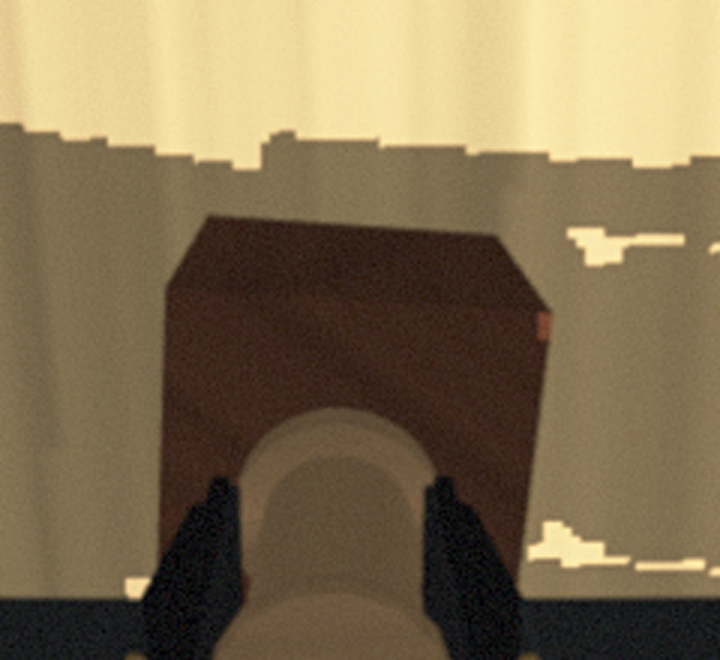

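jog_arm --plan '[[[0,0,0.1,0,0],[0,0,0.08,0,0],[0,0,0,0,0],[0,0,0,0,0],[0,0,0,0,60],[0,0,0,0,60],[0,0,0,0,60],[0,0,0,0,60],[0,0,0,0,60],[0,0,0,0,60]]]'

```text
time: 16.58
tool_pos: [0.4643, 0.0029, 0.0833]
tcp_rot: [3.142, -0.0, -0.031]
ft_force: [0.2, 0.9, 0.6]
finger_gap: 0.0588
```

jog_arm --plan '[[[0,0,-0.3,0,60],[0,0,-0.6,0,60],[0,0,-1,0,60],[0,0,-1,0,60],[0,0,-1,0,60],[0,0,-1,0,60],[0,0,-1,0,60],[0,0,-1,0,60],[0,0,-0.6,0,60],[0,0,0,0,60],[0,0,0,0,60],[0,0,0,0,60]]]'

```text
time: 17.58
tool_pos: [0.4636, 0.0029, 0.3071]
tcp_rot: [-3.141, 0.002, -0.031]
ft_force: [0.2, 0.4, -0.2]
finger_gap: 0.06
```

```bash
python3 -c "
from h import *
go((0.466,0.0035,0.083),np.radians(-2));print(get_obs()['ft_force'])
w=camera_model('wrist');im=grab_frame('wrist');save('w12',im);save('t12',grab_frame('top'),(100,120,420,330),2.4)
save('s12',grab_frame('scene'),(200,180,500,400),2.6)
"
```

```text
t 17.58 pos [0.4636 0.0029 0.3071] rot [-3.141e+00  2.000e-03 -3.100e-02] shift units [ 0.08 -0.02  7.47] turn units(tool z) 0.05
[ 0.20092611  0.37899102 -0.20083149]
```

View pics/w12.png

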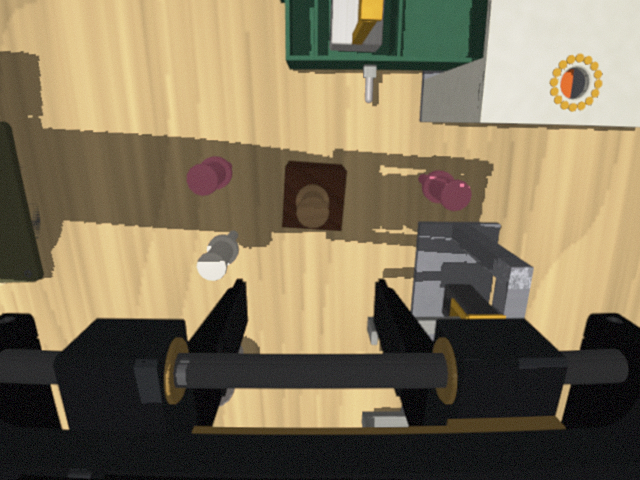

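View pics/t12.png

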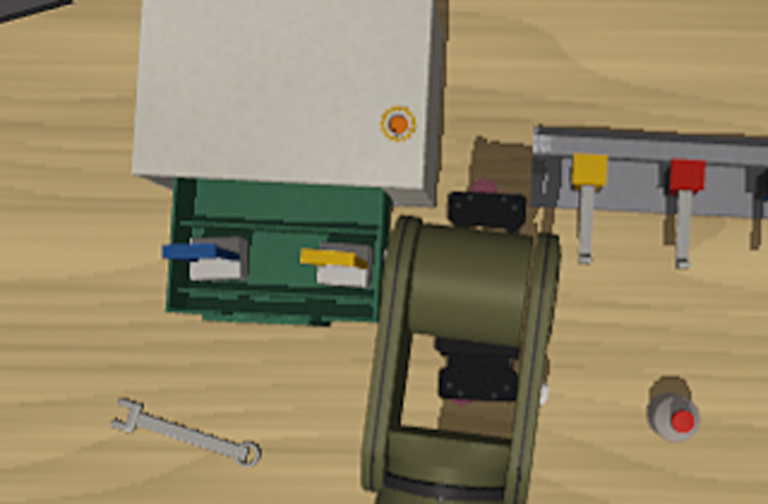

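View pics/s12.png

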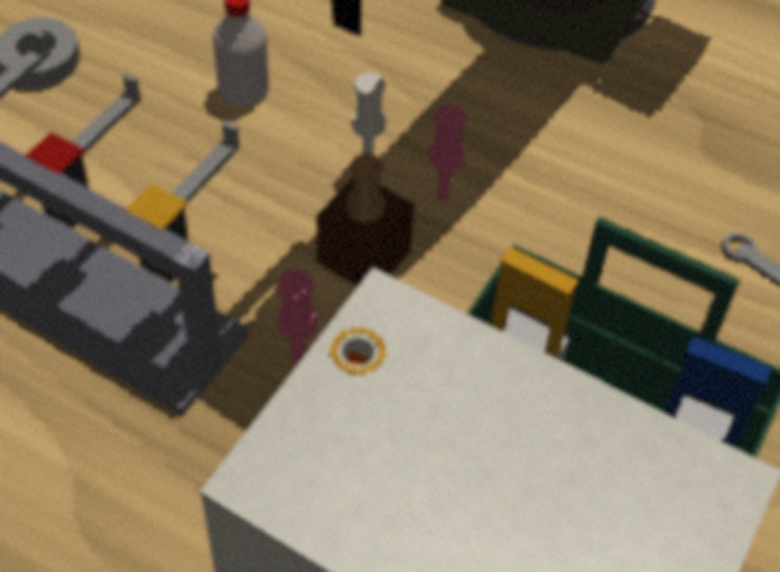

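Dowel is standing in the block. The bin holds a yellow jaw (top px 239,227) and a blue jaw (179,225). The middle place is empty, so there is no red jaw.

```bash
python3 -c "
from h import *
T=camera_model('top');im=grab_frame('top')
for n,lo,hi in [('y',(18,140,80),(32,255,255)),('b',(100,120,40),(125,255,255)),('r',(0,170,80),(6,255,255))]:
    hsv=cv2.cvtColor(im,cv2.COLOR_RGB2HSV);m=cv2.inRange(hsv,lo,hi);m[:205]=0;m[260:]=0;m[:,290:]=0
    p=cv2.findNonZero(m)
    if p is None: print(n,None);continue
    r=cv2.minAreaRect(p);print(n,r,len(p));b=cv2.boxPoints(r);print(onz(T,b,.156).round(4).tolist(),onz(T,r[0],.156))
go((0.53,0.17,0.32),np.radians(-2))
"
```

```text
y ((238.51519775390625, 227.21133422851562), (27.33059310913086, 6.359618663787842), 3.012787342071533) 145
[[0.508, 0.2168, 0.156], [0.5251, 0.2163, 0.156], [0.5224, 0.1431, 0.156], [0.5053, 0.1437, 0.156]] [[0.51519902 0.18000461 0.156     ]]
b ((183.5, 224.5), (7.0, 31.0), 90.0) 164
[[0.5289, 0.3688, 0.156], [0.5302, 0.2861, 0.156], [0.5114, 0.2856, 0.156], [0.5101, 0.3682, 0.156]] [[0.52012817 0.32720725 0.156     ]]
r None
t 17.78 pos [0.4635 0.0029 0.3065] rot [-3.141e+00  3.000e-03 -3.100e-02] shift units [ 2.04 -5.64 -0.45] turn units(tool z) 0.05
```

jog_arm --plan '[[[0.25,-0.9,-0.2,0,60],[0.25,-0.9,0,0,60],[0.25,-0.9,0,0,60],[0.25,-0.9,0,0,60],[0.25,-0.9,0,0,60],[0.25,-0.9,0,0,60],[0,0,0,0,60],[0,0,0,0,60],[0,0,0,0,60],[0,0,0,0,60]]]'

```text
time: 18.62
tool_pos: [0.514, 0.1625, 0.3139]
tcp_rot: [3.141, 0.001, -0.032]
ft_force: [-0.3, -0.0, -0.3]
finger_gap: 0.06
```

```bash
cat > lip.py <<'E'
from h import *
import sys
def lip(col,name,z):
    lo,hi=dict(yellow=((18,140,80),(34,255,255)),blue=((100,120,30),(125,255,255)))[col]
    w=camera_model('wrist');im=grab_frame('wrist');save(name,im)
    m=cv2.inRange(cv2.cvtColor(im,cv2.COLOR_RGB2HSV),lo,hi);m[330:]=0
    n,l,s,c=cv2.connectedComponentsWithStats(m)
    i=1+np.argsort(-s[1:,4])[:3]
    for k in i: print(c[k].round(1),s[k])
E
python3 -c "
from lip import *
go((0.515,0.18,0.32),np.radians(-2));lip('yellow','w13',.156)"
```

```text
t 18.62 pos [0.514  0.1625 0.3139] rot [ 3.141e+00  1.000e-03 -3.200e-02] shift units [ 0.01 -0.58 -0.2 ] turn units(tool z) 0.04
[311.1 189.1] [ 301  149   21   78 1350]
[497.4 268.8] [479 260  31  25 186]
[472.3 289.3] [464 272  24  31 178]
```

View pics/w13.png

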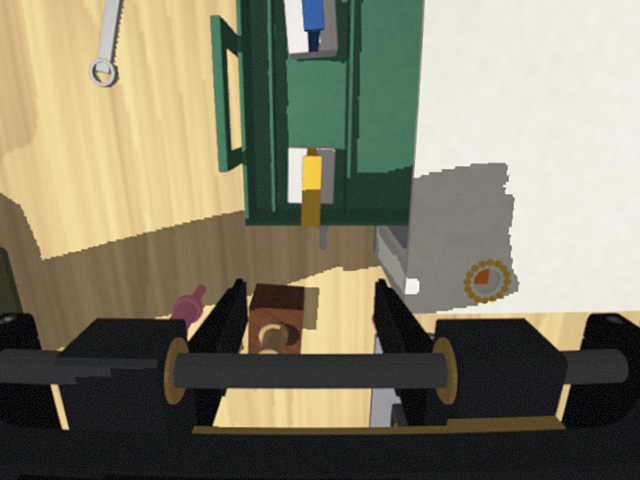

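```bash
python3 -c "
from h import *
w=camera_model('wrist');im=cv2.imread('pics/w13.png')[:,:,::-1]
save('w13c',im,(280,135,345,240),5.5)
print(onz(w,[(302,156),(322,157),(320,226),(302,226)],.156).round(4))"
```

```text
[[0.5094 0.2157 0.156 ]
 [0.5257 0.2143 0.156 ]
 [0.5225 0.1561 0.156 ]
 [0.5071 0.1566 0.156 ]]
```

View pics/w13c.png

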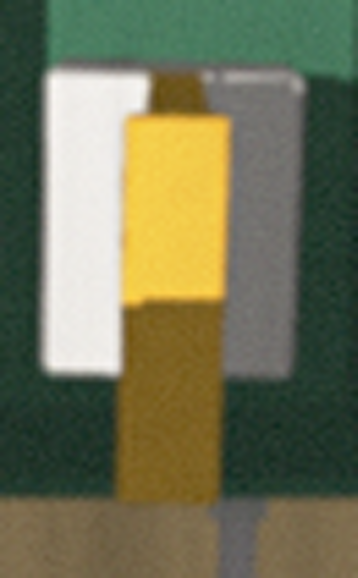

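jog_arm --plan '[[[0.04,-0.78,0,0.2,50],[0,0,0.5,0,50],[0,0,1,0,50],[0,0,1,0,50],[0,0,1,0,50],[0,0,1,0,50],[0,0,0,0,50],[0,0,0,0,50],[0,0,0,0,50],[0,0,0,0,50]]]'

```text
time: 19.5
tool_pos: [0.5179, 0.1868, 0.1824]
tcp_rot: [-3.14, -0.005, -0.046]
ft_force: [0.2, 0.4, 0.4]
finger_gap: 0.05
```

```bash
python3 -c "
from lip import *
go((0.516,0.186,0.112),np.radians(-2.7));lip('yellow','w14',.156)"
```

```text
t 19.5 pos [0.5179 0.1868 0.1824] rot [-3.14  -0.005 -0.046] shift units [-0.06  0.03  2.35] turn units(tool z) 0.02
[305.1 266.6] [ 290  193   31  136 3472]
```

View pics/w14.png

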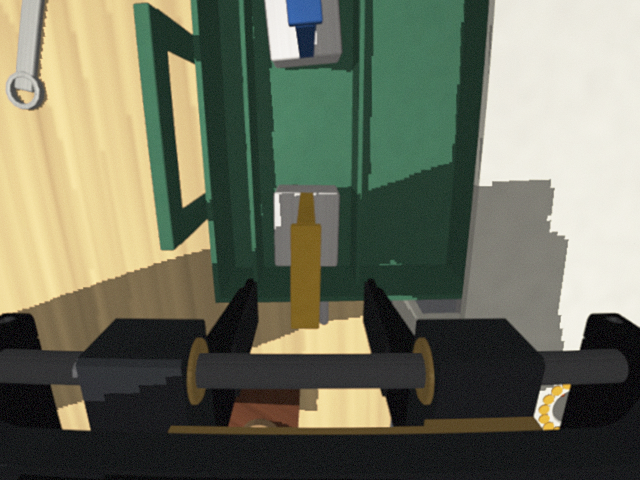

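The lip is at (306,276) and the finger centre near 310, so I shift by 2 mm, go down and close.

jog_arm --plan '[[[-0.06,0.03,0.5,0,50],[0,0,0.9,0,50],[0,0,0.9,0,50],[0,0,0,0,50],[0,0,0,0,50],[0,0,0,0,50],[0,0,0,0,50]]]'

```text
time: 20.13
tool_pos: [0.5162, 0.1864, 0.1132]
tcp_rot: [-3.14, -0.004, -0.045]
ft_force: [-0.1, 0.1, 1.3]
finger_gap: 0.0503
```

```bash
python3 -c "
from lip import *
go((0.516,0.186,0.112),np.radians(-2.7));lip('yellow','w15',.156);print(get_obs()['ft_force'])"
```

```text
t 20.13 pos [0.5162 0.1864 0.1132] rot [-3.14  -0.004 -0.045] shift units [-0.01  0.01  0.04] turn units(tool z) 0.02
[308.6 282.1] [ 286  213   46  117 3822]
[-0.71132828 -0.37309671  0.15757295]
```

View pics/w15.png

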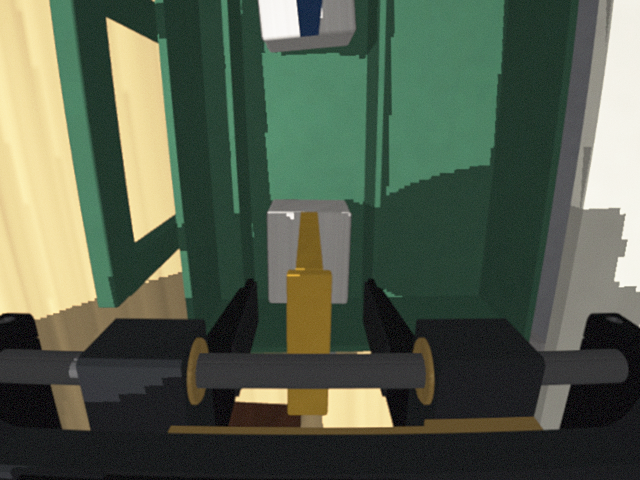

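jog_arm --plan '[[[0,0,0,0,0],[0,0,0,0,0],[0,0,0,0,0],[0,0,0,0,0],[0,0,0,0,0],[0,0,0,0,0],[0,0,0,0,0],[0,0,0,0,0]]]' --grip_force 50

```text
time: 20.85
tool_pos: [0.5144, 0.1859, 0.1102]
tcp_rot: [-3.142, -0.0, -0.045]
ft_force: [0.5, -0.7, -0.2]
finger_gap: 0.0154
```

jog_arm --plan '[[[0,0,-0.2,0,0],[0,0,-0.4,0,0],[0,0,-0.8,0,0],[0,0,-0.9,0,0],[0,0,-0.9,0,0],[0,0,-0.9,0,0],[0,0,-0.9,0,0],[0,0,-0.6,0,0],[0,0,-0.3,0,0],[0,0,0,0,0],[0,0,0,0,0],[0,0,0,0,0]]]'

```text
time: 21.85
tool_pos: [0.5135, 0.1857, 0.2853]
tcp_rot: [3.141, 0.003, -0.045]
ft_force: [-0.3, -0.0, -2.3]
finger_gap: 0.0157
```

```bash
python3 -c "
from lip import *
go((0.4826,-0.1005,0.29),np.radians(-3));lip('yellow','w16',.156);print(get_obs()['ft_force'])"
```

```text
t 21.85 pos [0.5135 0.1857 0.2853] rot [ 3.141e+00  3.000e-03 -4.500e-02] shift units [-0.6   9.58 -0.16] turn units(tool z) 0.1
[310.6 282.5] [ 288  213   47  117 3911]
[513.5 309.1] [493 297  33  33 241]
[481.4 319.6] [477 310  10  20 101]
[-0.34991179  0.48664143 -1.6889847 ]
```

View pics/w16.png

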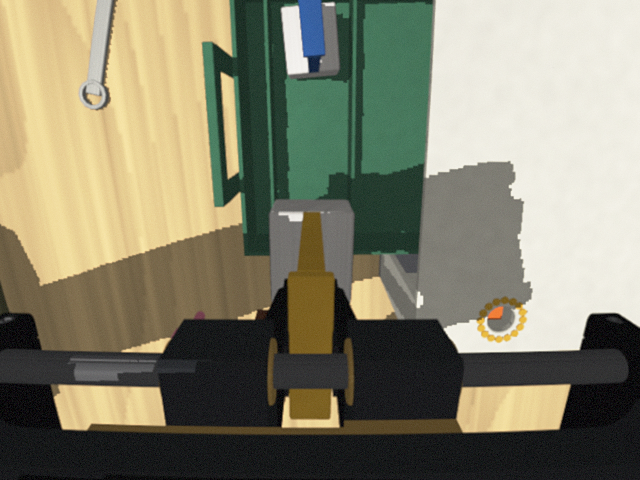

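jog_arm --plan '[[[-0.05,0.4,0,0.1,0],[-0.05,0.8,0,0,0],[-0.05,1,0,0,0],[-0.05,1,0,0,0],[-0.05,1,0,0,0],[-0.05,1,0,0,0],[-0.05,1,0,0,0],[-0.05,1,0,0,0],[-0.05,1,0,0,0],[-0.05,0.8,0,0,0],[-0.05,0.4,0,0,0],[0,0.2,0,0,0]]]'

```text
time: 22.9
tool_pos: [0.4819, -0.1025, 0.2863]
tcp_rot: [-3.141, 0.002, -0.055]
ft_force: [0.2, 0.5, -3.0]
finger_gap: 0.0154
```

jog_arm --plan '[[[0,0,0,0,0],[0,0,0,0,0],[0,0,0,0,0]]]'

```text
time: 23.15
tool_pos: [0.483, -0.0999, 0.2871]
tcp_rot: [-3.141, 0.0, -0.051]
ft_force: [-0.5, 0.2, -1.8]
finger_gap: 0.0152
```

```bash
python3 -c "
from lip import *
go((0.4826,-0.1005,0.191),np.radians(-3));lip('yellow','w17',.156);print(get_obs()['ft_force'])
save('s17',grab_frame('scene'),(180,130,420,330),3.2)
w=camera_model('wrist');print(proj(w,[(.5445,-.1037,.15),(.5195,-.1023,.17)]))"
```

```text
t 23.15 pos [ 0.483  -0.0999  0.2871] rot [-3.141  0.    -0.051] shift units [-0.01  0.02  3.2 ] turn units(tool z) 0.02
[310.6 282.4] [ 288  212   47  118 3913]
[478.8 226.3] [ 445  199   63   53 2437]
[-0.32227748  0.74714975 -2.73875696]
[[386.32108692 226.4339453 ]
 [358.21906886 233.05690581]]
```

View pics/w17.png

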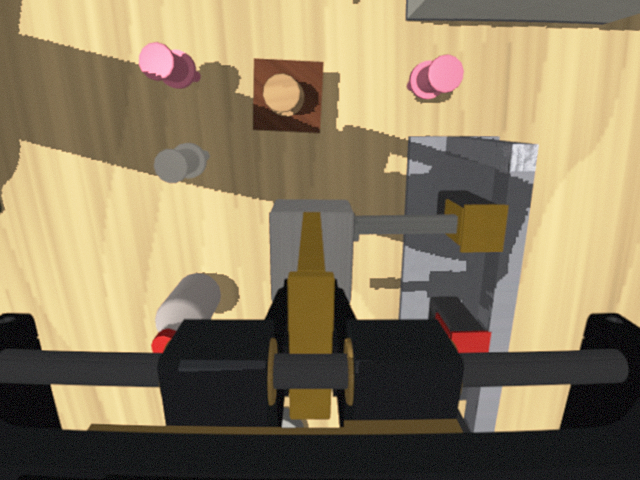

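View pics/s17.png

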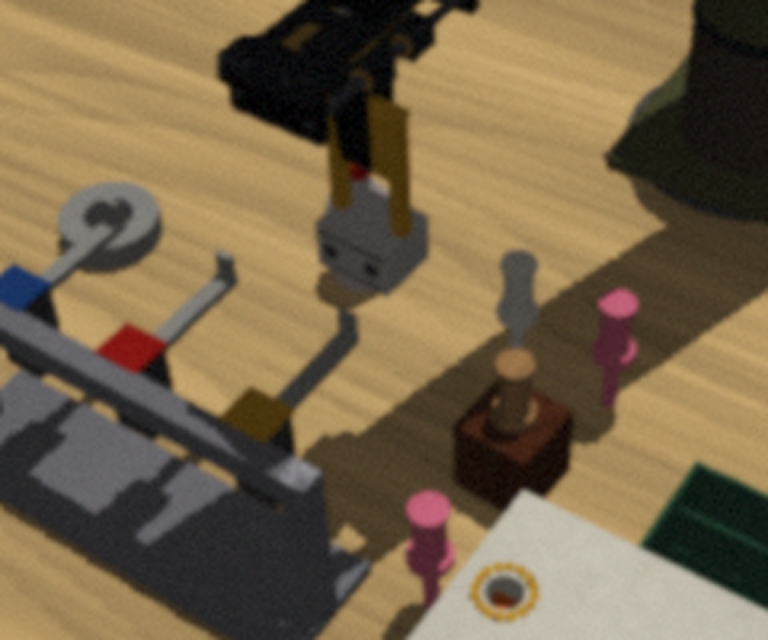

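jog_arm --plan '[[[-0.35,0,0,0,0],[0,0,0.4,0,0],[0,0,0.7,0,0],[0,0,0.8,0,0],[0,0,0.7,0,0],[0,0,0.4,0,0],[0,0,0.2,0,0],[0,0,0,0,0],[0,0,0,0,0],[0,0,0,0,0],[0,0,0,0,0]]]'

```text
time: 24.17
tool_pos: [0.4733, -0.1006, 0.193]
tcp_rot: [3.141, -0.003, -0.052]
ft_force: [-0.2, -0.1, -2.6]
finger_gap: 0.0157
```

```bash
python3 -c "
from lip import *
go((0.5525,-0.1041,0.191),np.radians(-3));lip('yellow','w18',.156);print(get_obs()['ft_force'])
save('s18',grab_frame('scene'),(180,130,420,330),3.2)
"
```

```text
t 24.17 pos [ 0.4733 -0.1006  0.193 ] rot [ 3.141e+00 -3.000e-03 -5.200e-02] shift units [ 2.64 -0.02  0.07] turn units(tool z) -0.0
[558.6 264.8] [ 504  224  101   78 4958]
[310.6 282.5] [ 287  213   48  117 3919]
[ 0.47390225  0.16472292 -2.43588564]
```

View pics/w18.png

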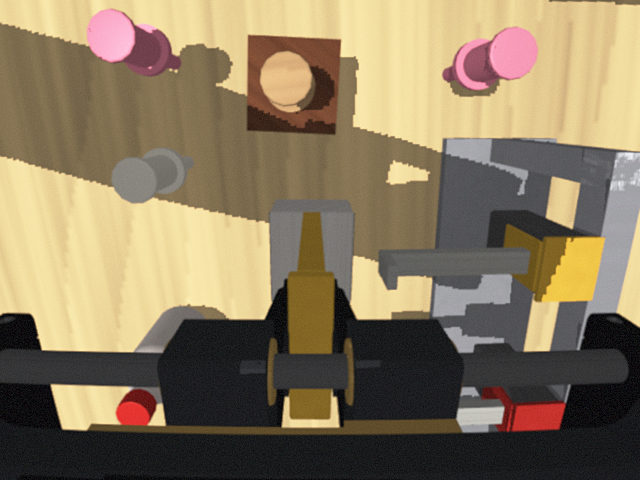

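View pics/s18.png

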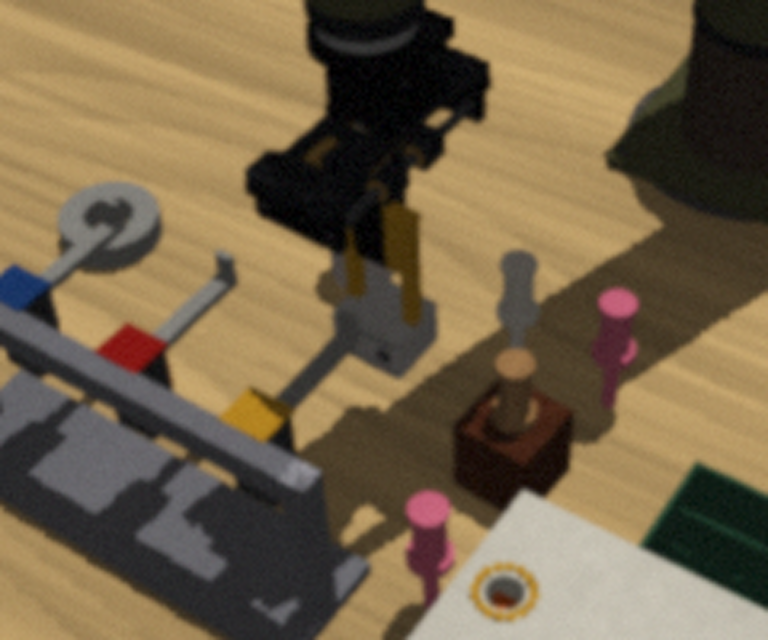

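jog_arm --plan '[[[0,0,0.2,0,0],[0,0,0,0,0],[0,0,0,0,0],[0.2,0,0,0,0],[0.3,0,0,0,0],[0.4,0,0,0,0],[0.3,0,0,0,0],[0.1,0,0,0,0],[0,0,0,0,0],[0,0,0,0,0],[0,0,0,0,0]]]'

```text
time: 25.18
tool_pos: [0.5111, -0.1023, 0.1851]
tcp_rot: [-3.142, 0.001, -0.052]
ft_force: [0.7, -0.3, -2.2]
finger_gap: 0.0151
```

```bash
python3 -c "
from lip import *
go((0.5525,-0.1041,0.187),np.radians(-3));lip('yellow','w19',.156);print(get_obs()['ft_force'])
save('s19',grab_frame('scene'),(180,130,420,330),3.2)
"
```

```text
t 25.18 pos [ 0.5111 -0.1023  0.1851] rot [-3.142e+00  1.000e-03 -5.200e-02] shift units [ 1.38 -0.01 -0.06] turn units(tool z) 0.0
[503.7 271.5] [ 453  228   95   82 5192]
[310.7 282.5] [ 287  213   48  117 3938]
[ 0.02568339 -0.037651   -1.9321651 ]
```

View pics/w19.png

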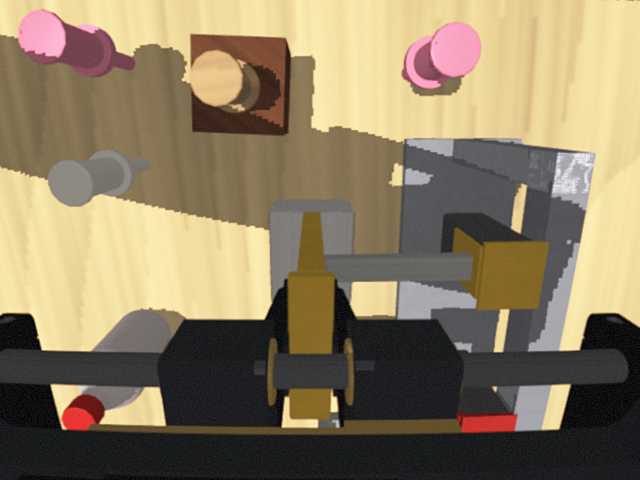

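View pics/s19.png

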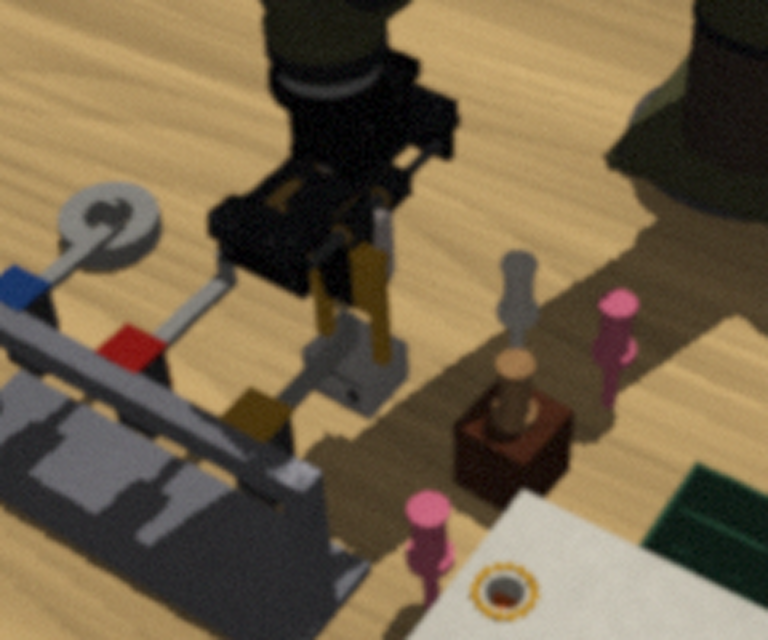

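The hook arm is passing through the eye with no contact, so I continue inward.

jog_arm --plan '[[[0.2,0,0,0,0],[0.4,0,0,0,0],[0.4,0,0,0,0],[0.3,0,0,0,0],[0.1,0,0,0,0],[0,0,0,0,0],[0,0,0,0,0],[0,0,0,0,0]]]'

```text
time: 25.95
tool_pos: [0.5528, -0.1045, 0.185]
tcp_rot: [-3.141, 0.001, -0.052]
ft_force: [0.3, 0.2, -1.8]
finger_gap: 0.0153
```

```bash
python3 -c "
from lip import *
go((0.5525,-0.1041,0.158),np.radians(-3));lip('yellow','w20',.156);print(get_obs()['ft_force'])
save('s20',grab_frame('scene'),(180,130,420,330),3.2)
"
```

```text
t 25.95 pos [ 0.5528 -0.1045  0.185 ] rot [-3.141e+00  1.000e-03 -5.200e-02] shift units [-0.01 -0.01  0.9 ] turn units(tool z) -0.0
[430.5 272.7] [ 388  228   83   82 4910]
[310.7 282.5] [ 287  213   48  117 3935]
[-0.58391636  0.05640172 -1.88840364]
```

View pics/w20.png

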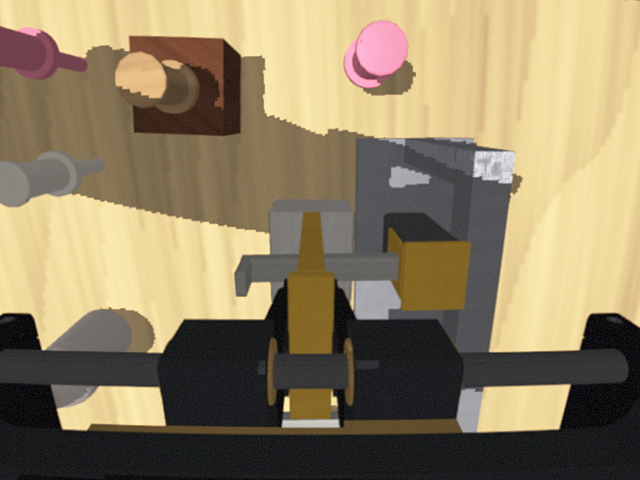

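View pics/s20.png

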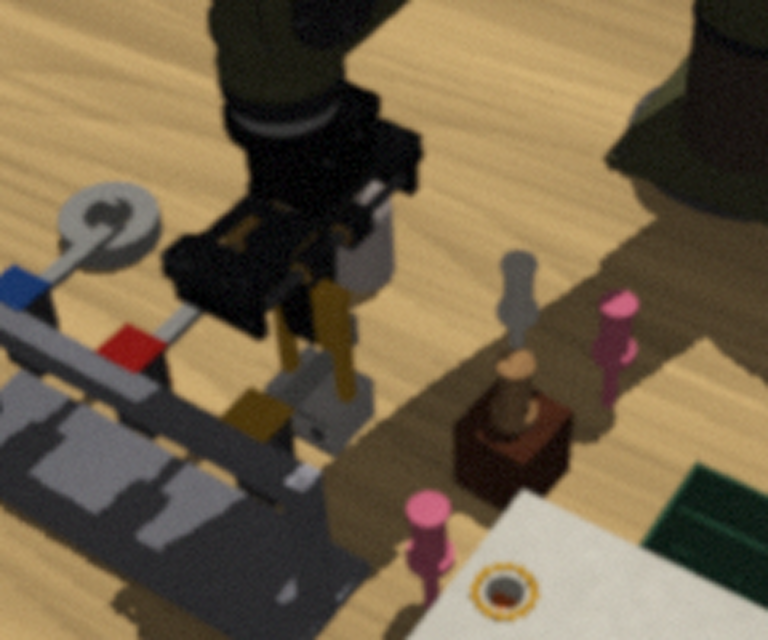

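jog_arm --plan '[[[0,0,0.2,0,0],[0,0,0.3,0,0],[0,0,0.3,0,0],[0,0,0.2,0,0],[0,0,0.1,0,0],[0,0,0.1,0,0],[0,0,0.1,0,0],[0,0,0.1,0,0],[0,0,0,0,0],[0,0,0,0,0]]]'

```text
time: 26.88
tool_pos: [0.5532, -0.1045, 0.1438]
tcp_rot: [3.142, 0.0, -0.052]
ft_force: [-4.0, 1.3, 4.4]
finger_gap: 0.0154
```

```bash
python3 -c "
from lip import *
go((0.5525,-0.1041,0.138),np.radians(-3));lip('yellow','w21',.156);print(get_obs()['ft_force'])
"
```

```text
t 26.88 pos [ 0.5532 -0.1045  0.1438] rot [ 3.142  0.    -0.052] shift units [-0.02 -0.01  0.19] turn units(tool z) 0.0
[455.4 295.8] [ 401  248  107   82 5622]
[310.3 282.3] [ 287  212   48  118 3957]
[-4.79588738  0.17975986  3.808916  ]
```

View pics/w21.png

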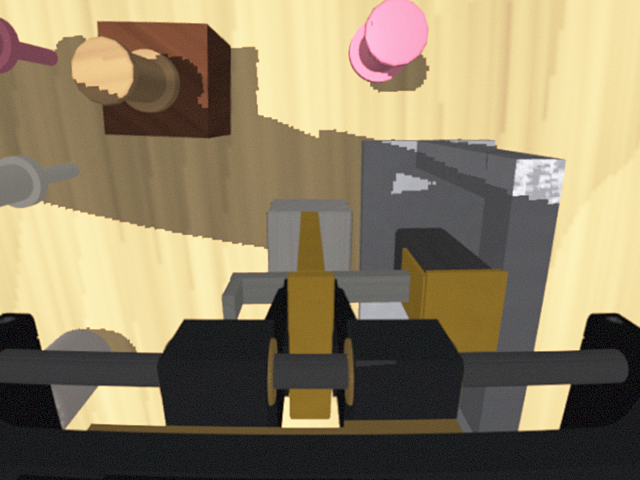

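jog_arm --plan '[[[-0.03,0,0.1,0,0],[0,0,0.1,0,0],[0,0,0.04,0,0],[0,0,0,0,0],[0,0,0,0,0],[0,0,0,0,0],[0,0,0,0,0],[0,0,0,0,0]]]'

```text
time: 27.6
tool_pos: [0.5533, -0.1047, 0.1377]
tcp_rot: [3.141, -0.002, -0.052]
ft_force: [-4.5, 1.1, 8.1]
finger_gap: 0.0157
```

```bash
python3 -c "
from lip import *
go((0.5525,-0.1041,0.138),np.radians(-3));print(get_obs()['ft_force'])
save('s22',grab_frame('scene'),(180,130,420,330),3.2)
"
```

```text
t 27.6 pos [ 0.5533 -0.1047  0.1377] rot [ 3.141e+00 -2.000e-03 -5.200e-02] shift units [-0.03 -0.02 -0.01] turn units(tool z) -0.0
[-4.51915746  1.08405534  8.11492863]
```

View pics/s22.png

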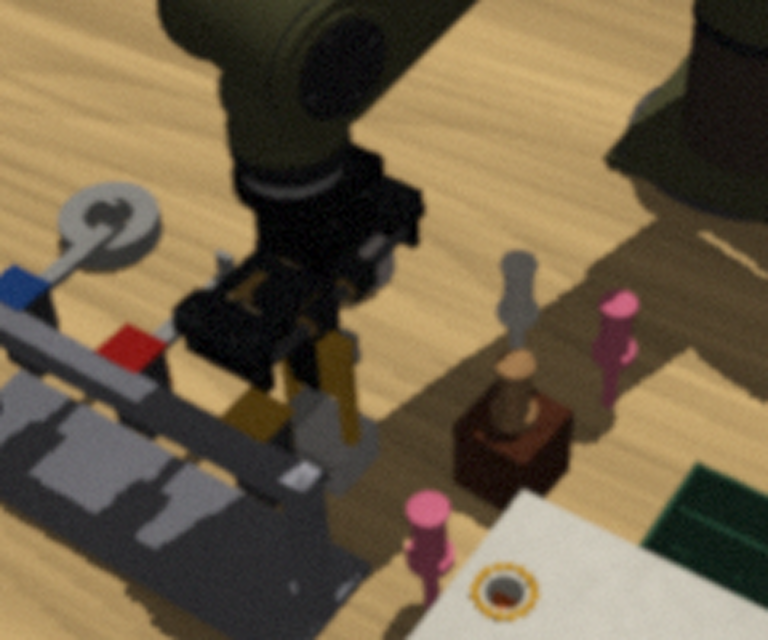

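The tug reads 8.1 N plus a weight of about 2.2 N, so about 10 N on the hook. I hold briefly, ease up and release.

jog_arm --plan '[[[0,0,0,0,0],[0,0,0,0,0],[0,0,0,0,0],[0,0,-0.2,0,0],[0,0,-0.2,0,0],[0,0,-0.1,0,0],[0,0,0,0,0],[0,0,0,0,0],[0,0,0,0,0],[0,0,0,0,0]]]'

```text
time: 28.48
tool_pos: [0.5528, -0.1045, 0.1508]
tcp_rot: [3.142, -0.001, -0.052]
ft_force: [1.8, 1.0, 1.1]
finger_gap: 0.0151
```

```bash
python3 -c "
from lip import *
go((0.5525,-0.1041,0.154),np.radians(-3));print(get_obs()['ft_force'])
lip('yellow','w23',.156)
"
```

```text
t 28.48 pos [ 0.5528 -0.1045  0.1508] rot [ 3.142e+00 -1.000e-03 -5.200e-02] shift units [-0.01 -0.01 -0.11] turn units(tool z) -0.0
[1.84100885 0.96161241 1.09662412]
[451.9 292.5] [ 399  244  102   86 5694]
[310.7 282.4] [ 287  212   48  118 3948]
```

View pics/w23.png

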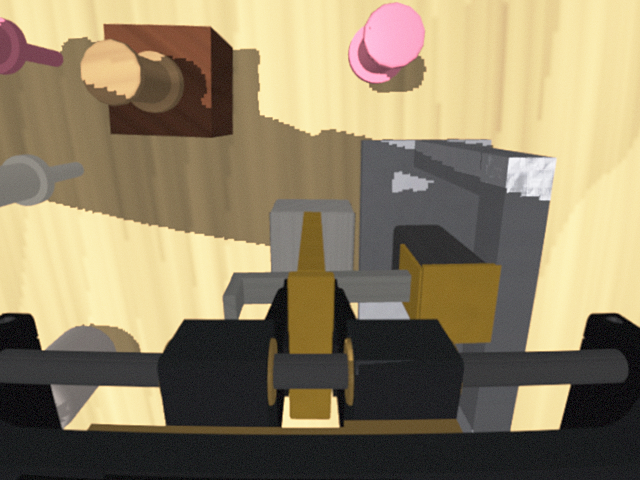

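jog_arm --plan '[[[0,0,-0.1,0,0],[0,0,0,0,0],[0,0,0,0,0],[0,0,0,0,20],[0,0,0,0,26],[0,0,0,0,31],[0,0,0,0,31],[0,0,0,0,31],[0,0,0,0,31]]]'

```text
time: 29.28
tool_pos: [0.5523, -0.1045, 0.154]
tcp_rot: [3.142, 0.0, -0.052]
ft_force: [0.1, -0.0, -0.1]
finger_gap: 0.031
```

```bash
python3 -c "
from lip import *
go((0.5525,-0.1041,0.154),np.radians(-3));print(get_obs()['ft_force'],get_obs()['finger_gap'])
lip('yellow','w24',.156)
"
```

```text
t 29.28 pos [ 0.5523 -0.1045  0.154 ] rot [ 3.142  0.    -0.052] shift units [ 0.01 -0.01  0.  ] turn units(tool z) -0.0
[ 0.06372305 -0.01276638 -0.1257242 ] 0.031032242778055906
[450.5 289. ] [ 399  242  100   88 5385]
[311.  281.5] [ 289  212   45  118 3852]
```

View pics/w24.png

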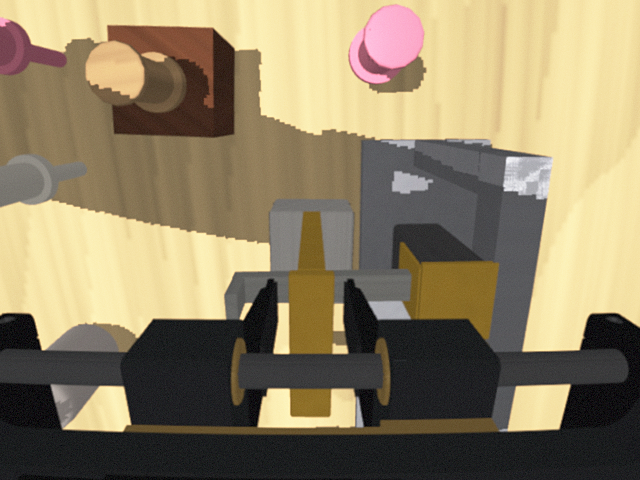

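Released, and the jaw hangs upright between the fingers. I withdraw upward.

jog_arm --plan '[[[0,0,-0.2,0,31],[0,0,-0.3,0,31],[0,0,-0.4,0,31],[0,0,-0.5,0,31],[0,0,-0.8,0,31],[0,0,-1,0,50],[0,0,-1,0,50],[0,0,-0.6,0,50],[0,0,0,0,50],[0,0,0,0,50],[0,0,0,0,50]]]'

```text
time: 30.25
tool_pos: [0.552, -0.1044, 0.2975]
tcp_rot: [-3.141, 0.001, -0.052]
ft_force: [0.4, 0.3, 0.0]
finger_gap: 0.0499
```

```bash
python3 -c "
from lip import *
go((0.52,0.29,0.29),np.radians(-2.7));print(get_obs()['ft_force'],get_obs()['finger_gap'])
lip('yellow','w25',.156)
save('s25',grab_frame('scene'));save('t25',grab_frame('top'))
"
```

```text
t 30.25 pos [ 0.552  -0.1044  0.2975] rot [-3.141e+00  1.000e-03 -5.200e-02] shift units [ -1.75 -13.07   0.25] turn units(tool z) -0.08
[0.36283915 0.28437134 0.02612536] 0.049877219458419525
[292.3 222.6] [ 266  184   66   83 4005]
[391.7 221.7] [ 366  196   51   51 2119]
```

View pics/w25.png

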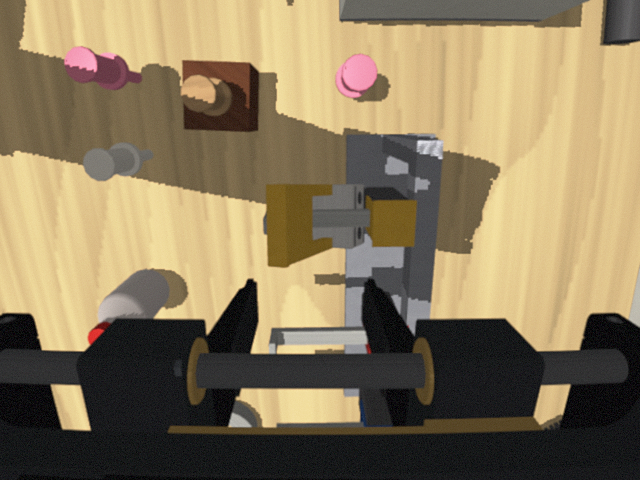

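View pics/s25.png

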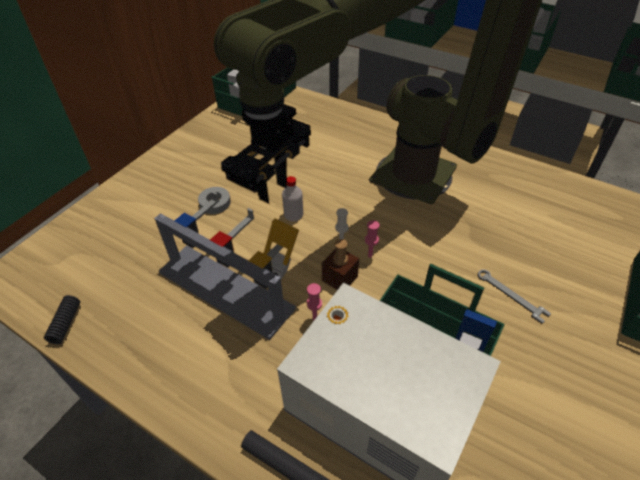

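View pics/t25.png

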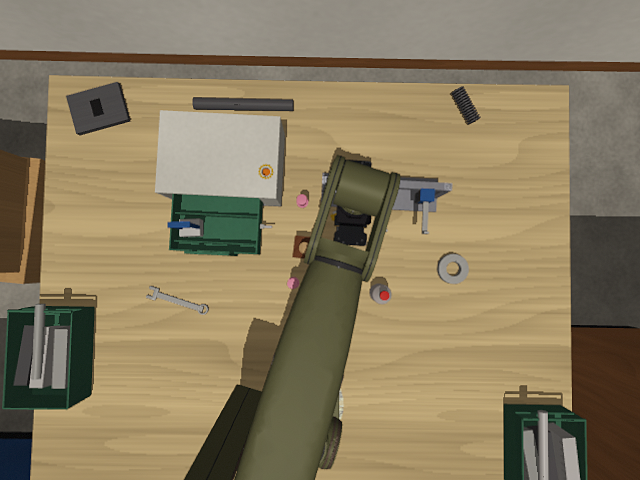

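The yellow jaw is tilted toward -x after I withdrew, either swinging or stuck. I wait and look again.

jog_arm --plan '[[[0,0,0,0,50],[0,0,0,0,50],[0,0,0,0,50],[0,0,0,0,50],[0,0,0,0,50],[0,0,0,0,50]]]'

```text
time: 30.9
tool_pos: [0.5524, -0.1045, 0.2981]
tcp_rot: [3.142, -0.0, -0.052]
ft_force: [-0.6, 0.2, 1.0]
finger_gap: 0.0497
```

```bash
python3 -c "
from lip import *
im=grab_frame('wrist');save('w26',im)
save('s26',grab_frame('scene'),(180,150,340,330),3.5)
"
```

jog_arm --plan '[[[0,0,0,0,50],[0,0,0,0,50],[0,0,0,0,50],[0,0,0,0,50],[0,0,0,0,50],[0,0,0,0,50]]]'

```text
time: 31.5
tool_pos: [0.5524, -0.1045, 0.298]
tcp_rot: [-3.142, -0.0, -0.052]
ft_force: [0.9, 0.6, 0.3]
finger_gap: 0.05
```

```bash
python3 -c "
from lip import *
im=grab_frame('wrist');save('w27',im)
"
```

```text
(no output)
```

View pics/s26.png

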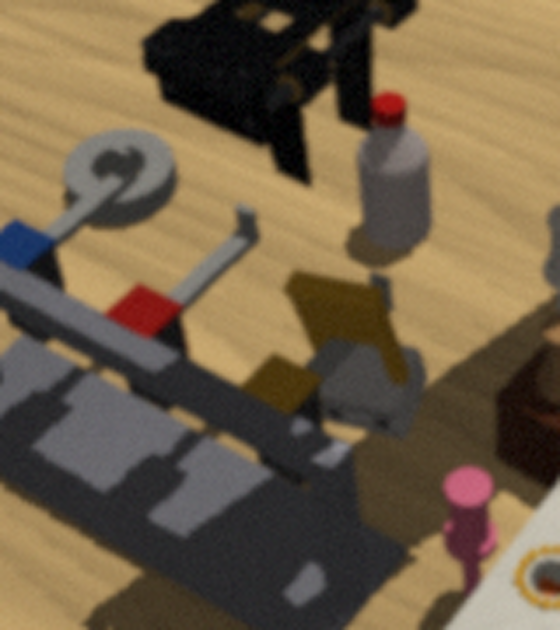

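View pics/w26.png

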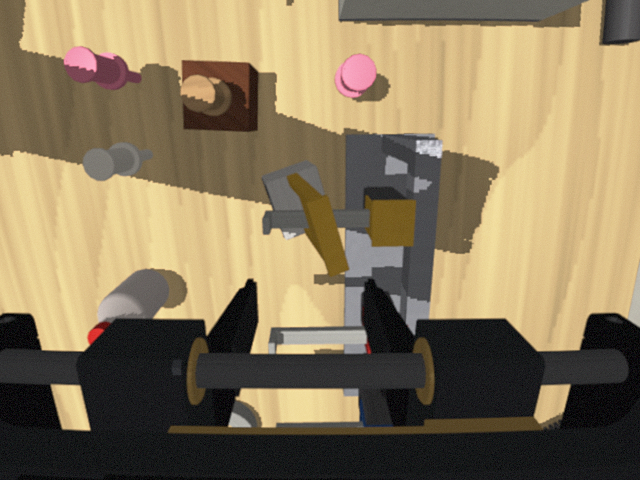

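View pics/w27.png

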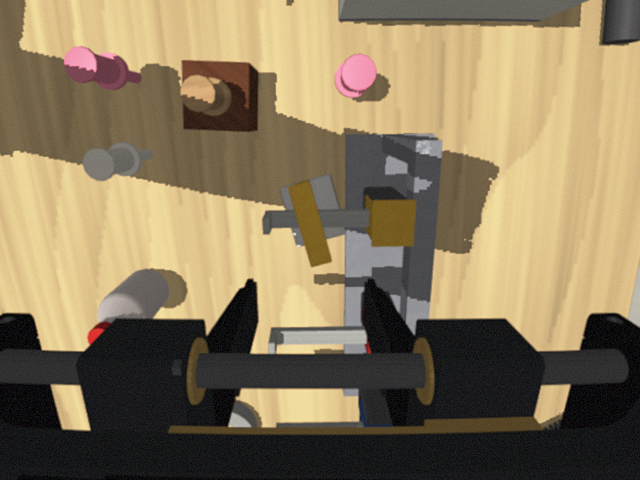

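The jaw is swinging on the hook and damping out, kicked by a quick withdrawal. I will do that slower next time. On to blue while it settles.

jog_arm --plan '[[[-0.1,-0.6,0,0,50],[-0.15,-1,0,0,50],[-0.15,-1,0,0,50],[-0.15,-1,0,0,50],[-0.15,-1,0,0,50],[-0.15,-1,0,0,50],[-0.15,-1,0,0,50],[-0.15,-1,0,0,50],[-0.15,-1,0,0,50],[-0.15,-1,0,0,50],[-0.15,-1,0,0,50],[-0.15,-1,0,0,50]]]'

```text
time: 32.55
tool_pos: [0.5178, 0.2473, 0.2982]
tcp_rot: [-3.142, -0.0, -0.052]
ft_force: [-0.9, -0.4, -0.4]
finger_gap: 0.05
```

jog_arm --plan '[[[-0.1,-1,0,0,50],[0,-0.4,0,0,50],[0,0,0,0,50],[0,0,0,0,50],[0,0,0,0,50]]]'

```text
time: 32.97
tool_pos: [0.5176, 0.2868, 0.298]
tcp_rot: [3.141, 0.0, -0.053]
ft_force: [-0.3, 0.1, -1.4]
finger_gap: 0.0501
```

```bash
python3 -c "
from lip import *
go((0.52,0.29,0.29),np.radians(-2.7))
lip('blue','w28',.156)
save('w28c',cv2.imread('pics/w28.png')[:,:,::-1],(260,100,360,300),3)
"
```

```text
t 32.97 pos [0.5176 0.2868 0.298 ] rot [ 3.141  0.    -0.053] shift units [ 0.07 -0.11  0.27] turn units(tool z) -0.09
[309.8 154.9] [ 297  116   26   79 1473]
```

View pics/w28.png

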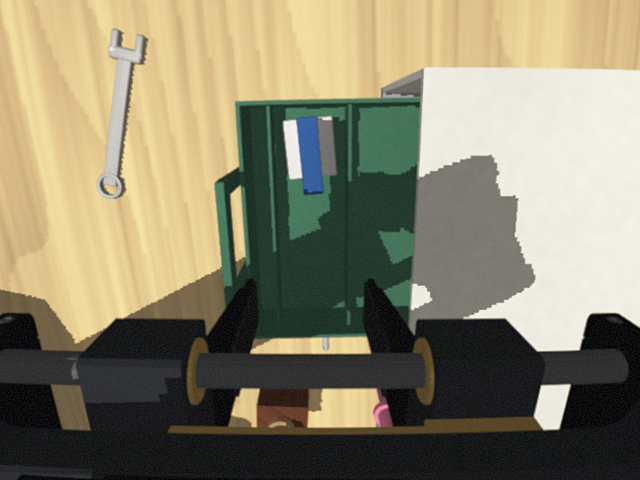

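View pics/w28c.png

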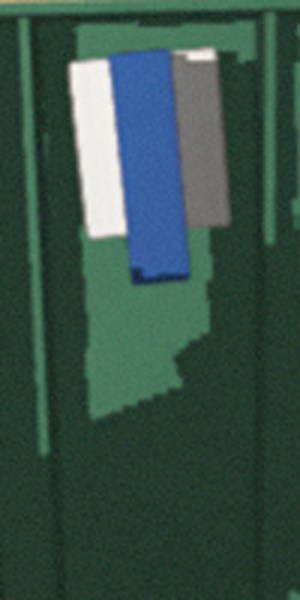

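```bash
python3 -c "
from h import *
w=camera_model('wrist')
p=onz(w,np.array([(110,54),(169,50),(190,277),(131,283)])/3+[260,100],.156);print(p.round(4),p.mean(0))
a=(p[0]+p[1]-p[2]-p[3]);y=np.arctan2(-a[0],a[1]);print(np.degrees(y),np.linalg.norm(a)/2)
go((*p.mean(0)[:2],0.30),y)
"
```

```text
[[0.5122 0.3699 0.156 ]
 [0.5272 0.3701 0.156 ]
 [0.5298 0.3119 0.156 ]
 [0.5141 0.3111 0.156 ]] [0.52083658 0.3407585  0.156     ]
2.2349284052703515 0.05852557457603062
t 33.02 pos [0.5177 0.2866 0.298 ] rot [ 3.141 -0.    -0.054] shift units [ 0.01 -1.81 -0.07] turn units(tool z) -1.33
```

jog_arm --plan '[[[0,-0.6,0,0,50],[0,-0.6,0,0,50],[0,-0.6,0,0,50],[0,0,0,-0.7,50],[0,0,0,-0.63,50],[0,0,0.8,0,50],[0,0,0.9,0,50],[0,0,0.9,0,50],[0,0,0.8,0,50],[0,0,0,0,50],[0,0,0,0,50],[0,0,0,0,50]]]'

```text
time: 34.02
tool_pos: [0.5213, 0.3415, 0.198]
tcp_rot: [-3.141, -0.002, 0.039]
ft_force: [-0.1, 0.7, 0.3]
finger_gap: 0.05
```

```bash
python3 -c "
from lip import *
go((0.5208,0.3407,0.112),np.radians(2.2))
lip('blue','w29',.156)
"
```

```text
t 34.02 pos [0.5213 0.3415 0.198 ] rot [-3.141e+00 -2.000e-03  3.900e-02] shift units [-0.02  0.02  2.87] turn units(tool z) 0.01
[308.  258.1] [ 294  189   29  126 2978]
```

View pics/w29.png

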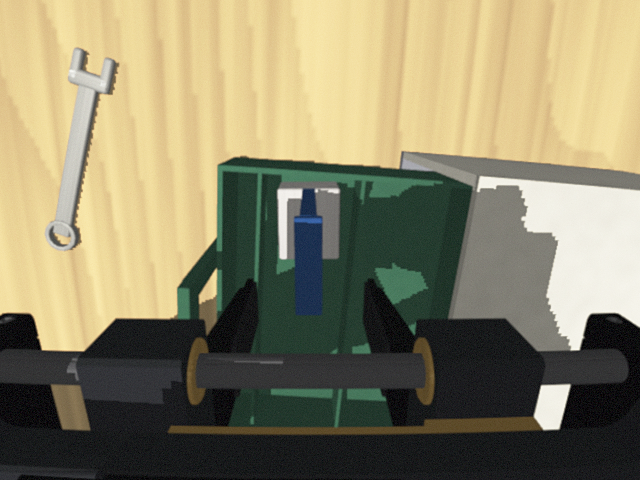

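Lip centred at (308,265) and aligned with the fingers.

jog_arm --plan '[[[-0.02,0.02,0.5,0,50],[0,0,0.9,0,50],[0,0,0.9,0,50],[0,0,0.5,0,50],[0,0,0,0,50],[0,0,0,0,50],[0,0,0,0,50],[0,0,0,0,50]]]'

```text
time: 34.73
tool_pos: [0.5213, 0.3421, 0.1152]
tcp_rot: [-3.139, -0.004, 0.04]
ft_force: [0.6, -0.5, 0.5]
finger_gap: 0.05
```

```bash
python3 -c "
from lip import *
go((0.5208,0.3407,0.112),np.radians(2.2))
lip('blue','w30',.156)
"
```

```text
t 34.73 pos [0.5213 0.3421 0.1152] rot [-3.139 -0.004  0.04 ] shift units [-0.02  0.05  0.11] turn units(tool z) 0.03
[307.3 282.6] [ 285  213   45  117 3716]
[112. 325.] [112 325   1   1   1]
```

View pics/w30.png

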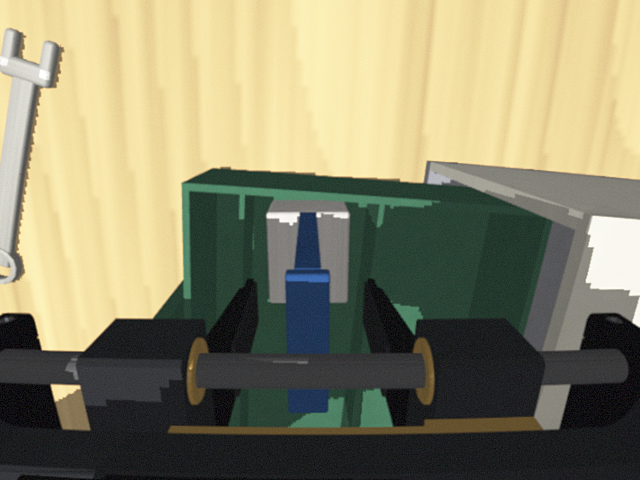

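jog_arm --plan '[[[0,0,0.05,0,50],[0,0,0,0,0],[0,0,0,0,0],[0,0,0,0,0],[0,0,0,0,0],[0,0,0,0,0],[0,0,0,0,0],[0,0,0,0,0],[0,0,0,0,0]]]' --grip_force 50

```text
time: 35.53
tool_pos: [0.5197, 0.3412, 0.1105]
tcp_rot: [3.142, -0.0, 0.04]
ft_force: [0.7, 0.4, 0.1]
finger_gap: 0.0153
```

jog_arm --plan '[[[0,0,-0.2,0,0],[0,0,-0.4,0,0],[0,0,-0.8,0,0],[0,0,-0.9,0,0],[0,0,-0.9,0,0],[0,0,-0.9,0,0],[0,0,-0.9,0,0],[0,0,-0.6,0,0],[0,0,-0.3,0,0],[0,0,-0.2,0,0],[0,0,0,0,0],[0,0,0,0,0]]]'

```text
time: 36.53
tool_pos: [0.5192, 0.3409, 0.2923]
tcp_rot: [3.141, 0.002, 0.04]
ft_force: [-0.2, 0.3, -3.0]
finger_gap: 0.0156
```

```bash
python3 -c "
from lip import *
go((0.46,-0.317,0.30),np.radians(-3));lip('blue','w31',.156);print(get_obs()['ft_force'])
save('t31',grab_frame('top'),(280,150,470,270),4)"
```

```text
t 36.53 pos [0.5192 0.3409 0.2923] rot [3.141e+00 2.000e-03 4.000e-02] shift units [-2.86 21.83 -0.26] turn units(tool z) 1.33
[310.1 283.4] [ 287  213   48  117 3871]
[-0.64744761 -1.27251317 -2.92150878]
```

View pics/w31.png

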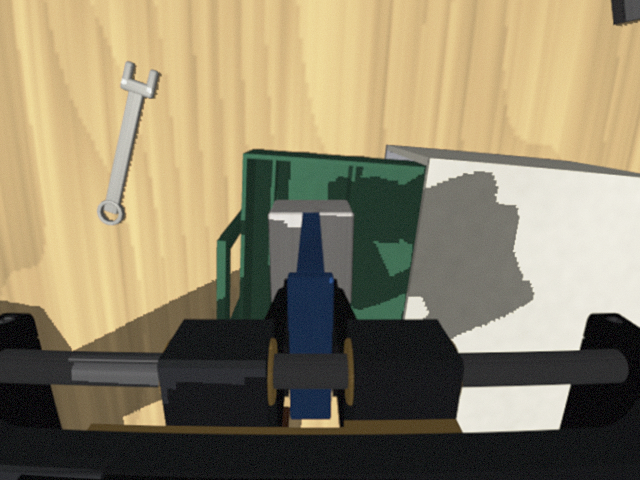

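View pics/t31.png

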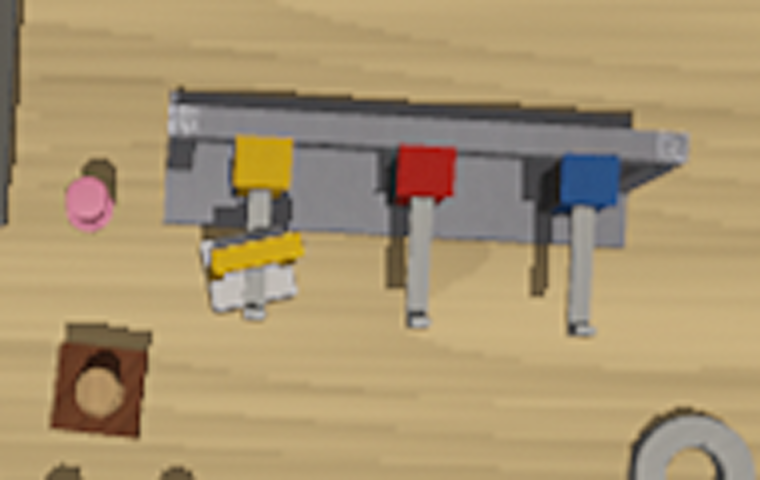

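Yellow hangs on its hook, slightly yawed. Its tilt gets checked later. I carry blue over, higher and clear of yellow.

jog_arm --plan '[[[-0.2,0,-0.2,0.4,0],[-0.4,0,-0.4,0.5,0],[-0.5,0,-0.5,0.43,0],[-0.5,0.2,-0.4,0,0],[-0.4,0.6,-0.2,0,0],[0,1,0,0,0],[0,1,0,0,0],[0,1,0,0,0],[0,1,0,0,0],[0,1,0,0,0],[0,1,0,0,0],[0,1,0,0,0]]]'

```text
time: 37.63
tool_pos: [0.4466, 0.1075, 0.343]
tcp_rot: [3.141, 0.002, -0.052]
ft_force: [0.6, -0.4, -3.0]
finger_gap: 0.0153
```

```bash
python3 -c "
from lip import *
go((0.4643,-0.3177,0.34),np.radians(-3));print(get_obs()['finger_gap'])"
```

```text
t 37.63 pos [0.4466 0.1075 0.343 ] rot [ 3.141e+00  2.000e-03 -5.200e-02] shift units [ 1.33 14.12  0.1 ] turn units(tool z) 0.0
0.015349901941538551
```

jog_arm --plan '[[[0,1,0,0,0],[0,1,0,0,0],[0,1,0,0,0],[0.1,1,0,0,0],[0.1,1,0,0,0],[0.1,1,0,0,0],[0.1,1,0,0,0],[0.1,1,0,0,0],[0.1,1,0,0,0],[0,1,0,0,0],[0,0.8,0,0,0],[0,0.4,0,0,0]]]'

```text
time: 38.63
tool_pos: [0.447, -0.2299, 0.3427]
tcp_rot: [-3.141, 0.003, -0.055]
ft_force: [-0.8, 0.7, -2.5]
finger_gap: 0.0157
```

jog_arm --plan '[[[0,0,0,0,0],[0,0,0,0,0],[0,0,0,0,0],[0,0,0,0,0]]]'

```text
time: 38.97
tool_pos: [0.448, -0.2264, 0.3445]
tcp_rot: [-3.141, -0.0, -0.051]
ft_force: [-0.6, -0.3, -1.7]
finger_gap: 0.0152
```

```bash
python3 -c "
from lip import *
go((0.4643,-0.3177,0.187),np.radians(-3));print(get_obs()['finger_gap'])
lip('blue','w32',.156);save('t32',grab_frame('top'),(280,150,470,270),4)
w=camera_model('wrist');print(proj(w,[(.5362,-.3217,.15),(.5112,-.3204,.17)]))"
```

```text
t 38.97 pos [ 0.448  -0.2264  0.3445] rot [-3.141 -0.    -0.051] shift units [0.7  3.01 5.25] turn units(tool z) 0.02
0.01520640750627297
[310.1 283.1] [ 286  213   49  117 3876]
[474.6 300.2] [ 447  273   51   48 1449]
[[401.44416931 297.51223508]
 [380.20293924 306.48348204]]
```

View pics/w32.png

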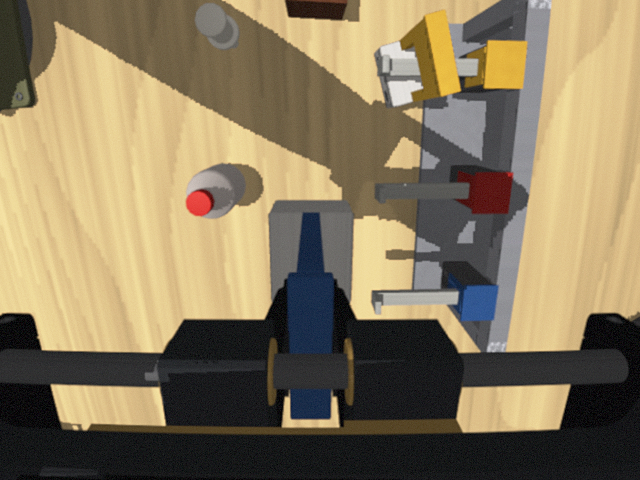

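View pics/t32.png

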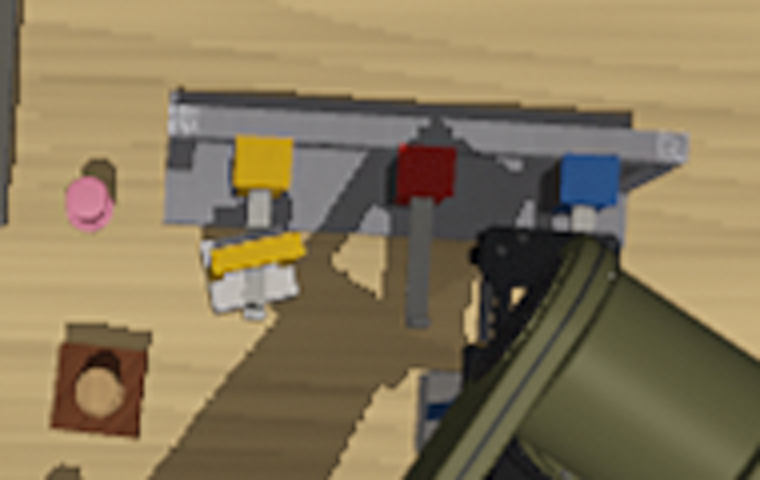

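Yellow is static. The blue hook arm projects where predicted (401,297).

jog_arm --plan '[[[0,0.5,0,0,0],[0.1,0.8,0,0,0],[0.2,0.8,0,0,0],[0.2,0.6,0,0,0],[0.1,0.3,0.3,0,0],[0,0,0.5,0,0],[0,0,0.8,0,0],[0,0,0.8,0,0],[0,0,0.8,0,0],[0,0,0,0,0],[0,0,0,0,0],[0,0,0,0,0]]]'

```text
time: 40.07
tool_pos: [0.4614, -0.3179, 0.2494]
tcp_rot: [3.141, -0.001, -0.052]
ft_force: [0.2, 0.6, -2.8]
finger_gap: 0.0154
```

```bash
python3 -c "
from lip import *
go((0.4643,-0.3177,0.187),np.radians(-3));print(get_obs()['finger_gap'])
lip('blue','w33',.156)
w=camera_model('wrist');print(proj(w,[(.5362,-.3217,.15),(.5112,-.3204,.17)]))"
```

```text
t 40.07 pos [ 0.4614 -0.3179  0.2494] rot [ 3.141e+00 -1.000e-03 -5.200e-02] shift units [ 0.1  -0.01  2.08] turn units(tool z) 0.01
0.01537312824274268
[310.1 283.3] [ 287  213   48  117 3877]
[517.7 240.9] [ 476  210   76   60 3099]
[[413.4734825  237.52664219]
 [383.79285898 246.12664559]]
```

View pics/w33.png

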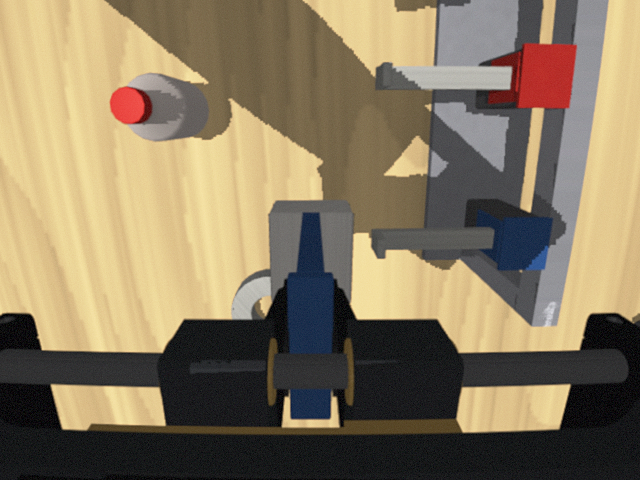

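jog_arm --plan '[[[0,0,0.4,0,0],[0,0,0.6,0,0],[0,0,0.6,0,0],[0,0,0.4,0,0],[0,0,0.07,0,0],[0,0,0,0,0],[0,0,0,0,0],[0,0,0,0,0]]]'

```text
time: 40.78
tool_pos: [0.4618, -0.319, 0.1881]
tcp_rot: [3.14, -0.002, -0.052]
ft_force: [0.1, -0.2, -2.4]
finger_gap: 0.0158
```

```bash
python3 -c "
from lip import *
go((0.544,-0.3222,0.187),np.radians(-3));print(get_obs()['finger_gap'])
lip('blue','w34',.156)
save('s34',grab_frame('scene'),(130,130,370,330),3.2)
w=camera_model('wrist');print(proj(w,[(.5362,-.3217,.15),(.5112,-.3204,.17)]))"
```

```text
t 40.78 pos [ 0.4618 -0.319   0.1881] rot [ 3.14e+00 -2.00e-03 -5.20e-02] shift units [ 2.74 -0.04  0.04] turn units(tool z) -0.0
0.015768034936615757
[569.1 269.8] [ 512  228  104   80 5091]
[310.  283.2] [ 286  213   49  117 3864]
[[441.58975938 268.0724915 ]
 [405.97657053 282.21456844]]
```

View pics/w34.png

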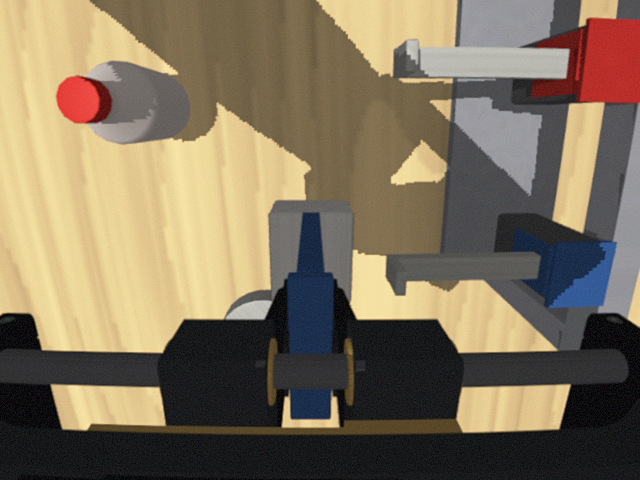

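View pics/s34.png

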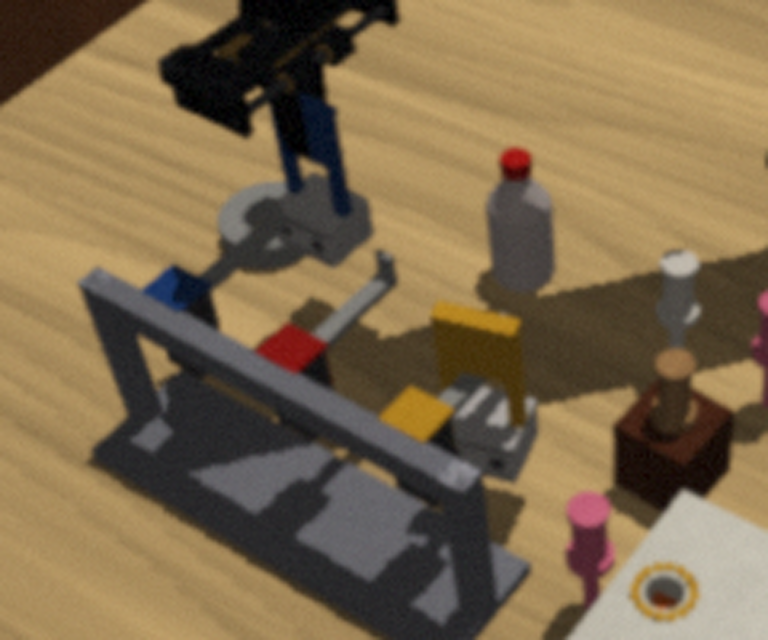

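jog_arm --plan '[[[0.2,-0.02,0,0,0],[0.3,-0.02,0,0,0],[0.4,0,0,0,0],[0.3,0,0,0,0],[0.1,0,0,0,0],[0,0,0,0,0],[0,0,0,0,0],[0,0,0,0,0]]]'

```text
time: 41.55
tool_pos: [0.4999, -0.3192, 0.1862]
tcp_rot: [-3.141, 0.001, -0.052]
ft_force: [0.3, 0.1, -3.4]
finger_gap: 0.0156
```

```bash
python3 -c "
from lip import *
go((0.544,-0.3222,0.187),np.radians(-3));print(get_obs()['ft_force'])
lip('blue','w35',.156)"
```

```text
t 41.55 pos [ 0.4999 -0.3192  0.1862] rot [-3.141e+00  1.000e-03 -5.200e-02] shift units [ 1.47  0.02 -0.03] turn units(tool z) 0.0
[ 0.25430798  0.10575622 -3.36744961]
[507.6 275.6] [ 457  232   95   81 5033]
[310.  283.2] [ 286  213   49  117 3876]
```

View pics/w35.png

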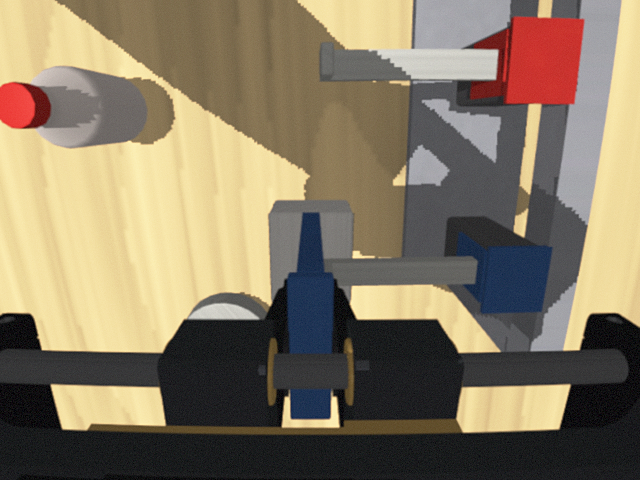

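jog_arm --plan '[[[0.2,0.02,0,0,0],[0.4,0,0,0,0],[0.4,0,0,0,0],[0.3,0,0,0,0],[0.15,0,0,0,0],[0,0,0,0,0],[0,0,0,0,0],[0,0,0,0,0]]]'

```text
time: 42.27
tool_pos: [0.5433, -0.322, 0.1862]
tcp_rot: [-3.141, 0.001, -0.052]
ft_force: [-0.6, -0.2, -3.0]
finger_gap: 0.0153
```

```bash
python3 -c "
from lip import *
go((0.544,-0.3222,0.138),np.radians(-3));print(get_obs()['ft_force'])
lip('blue','w36',.156)"
```

```text
t 42.27 pos [ 0.5433 -0.322   0.1862] rot [-3.141e+00  1.000e-03 -5.200e-02] shift units [0.02 0.   1.61] turn units(tool z) 0.0
[-0.60714404 -0.15698862 -2.9813812 ]
[432.6 275.8] [ 390  231   82   82 4722]
[310.  283.2] [ 286  213   49  117 3883]
```

View pics/w36.png

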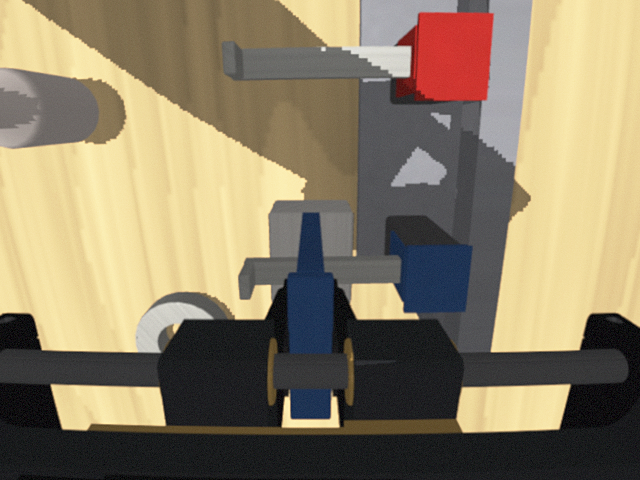

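The hook arm is in the eye with its tip on the near side. Now the tug.

jog_arm --plan '[[[0,0,0.2,0,0],[0,0,0.3,0,0],[0,0,0.3,0,0],[0,0,0.2,0,0],[0,0,0.1,0,0],[0,0,0.1,0,0],[0,0,0.1,0,0],[0,0,0.1,0,0],[0,0,0.1,0,0],[0,0,0,0,0],[0,0,0,0,0],[0,0,0,0,0]]]'

```text
time: 43.32
tool_pos: [0.5435, -0.3223, 0.1423]
tcp_rot: [3.141, -0.0, -0.052]
ft_force: [-3.5, 1.9, 5.0]
finger_gap: 0.0149
```

```bash
python3 -c "
from lip import *
go((0.544,-0.3222,0.138),np.radians(-3));print(get_obs()['ft_force'])
lip('blue','w37',.156)"
```

```text
t 43.32 pos [ 0.5435 -0.3223  0.1423] rot [ 3.141 -0.    -0.052] shift units [ 0.02 -0.    0.14] turn units(tool z) -0.0
[-3.54156118  1.94966498  4.99638324]
[459.6 299.1] [ 405  253  108   77 5190]
[309.7 282.9] [ 286  212   49  118 3899]
```

View pics/w37.png

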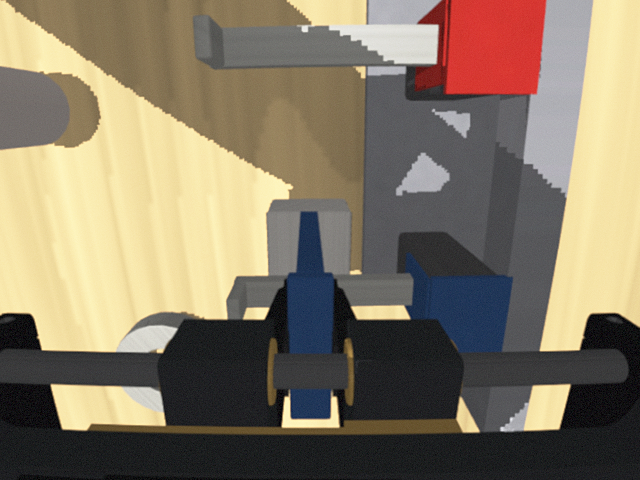

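jog_arm --plan '[[[0,0,0.1,0,0],[0,0,0.05,0,0],[0,0,0,0,0],[0,0,0,0,0],[0,0,0,0,0],[0,0,0,0,0],[0,0,0,0,0],[0,0,0,0,0],[0,0,0,0,0]]]'

```text
time: 44.12
tool_pos: [0.5439, -0.3224, 0.1384]
tcp_rot: [3.141, -0.001, -0.052]
ft_force: [-4.9, 2.1, 6.9]
finger_gap: 0.0151
```

```bash
python3 -c "
from lip import *
go((0.544,-0.3222,0.138),np.radians(-3));print(get_obs()['ft_force'])"
```

```text
t 44.12 pos [ 0.5439 -0.3224  0.1384] rot [ 3.141e+00 -1.000e-03 -5.200e-02] shift units [ 0.   -0.01  0.01] turn units(tool z) 0.0
[-4.93276077  2.07608818  6.85156386]
```

jog_arm --plan '[[[0,0,0,0,0],[0,0,0,0,0],[0,0,-0.15,0,0],[0,0,-0.15,0,0],[0,0,-0.1,0,0],[0,0,-0.08,0,0],[0,0,0,0,0],[0,0,0,0,0],[0,0,0,0,0],[0,0,0,0,0],[0,0,0,0,0]]]'

```text
time: 45.03
tool_pos: [0.5437, -0.3222, 0.1511]
tcp_rot: [3.141, -0.0, -0.052]
ft_force: [0.1, -0.9, 0.1]
finger_gap: 0.0159
```

```bash
python3 -c "
from lip import *
go((0.544,-0.3222,0.152),np.radians(-3));print(get_obs()['ft_force'])"
```

```text
t 45.03 pos [ 0.5437 -0.3222  0.1511] rot [ 3.141 -0.    -0.052] shift units [ 0.01 -0.   -0.03] turn units(tool z) -0.0
[ 0.05117815 -0.94517147  0.08763796]
```

The load has been handed to the hook, so I open gently and withdraw slowly.

jog_arm --plan '[[[0,0,0,0,18],[0,0,0,0,22],[0,0,0,0,26],[0,0,0,0,31],[0,0,0,0,31],[0,0,0,0,31],[0,0,-0.1,0,31],[0,0,-0.15,0,31],[0,0,-0.15,0,31],[0,0,-0.15,0,31],[0,0,-0.15,0,31],[0,0,-0.15,0,31]]]'

```text
time: 46.03
tool_pos: [0.5436, -0.3223, 0.1777]
tcp_rot: [3.141, -0.001, -0.052]
ft_force: [-0.1, -0.0, -0.5]
finger_gap: 0.0309
```

```bash
python3 -c "
from lip import *
go((0.544,-0.3222,0.22),np.radians(-3));print(get_obs()['ft_force'])
lip('blue','w38',.156)"
```

```text
t 46.03 pos [ 0.5436 -0.3223  0.1777] rot [ 3.141e+00 -1.000e-03 -5.200e-02] shift units [ 0.01 -0.   -1.41] turn units(tool z) -0.0
[-0.14179484 -0.04482616 -0.52710241]
[436.3 281.5] [ 392  234   86   86 5181]
[310.4 275.6] [ 292  205   38  125 3666]
```

View pics/w38.png

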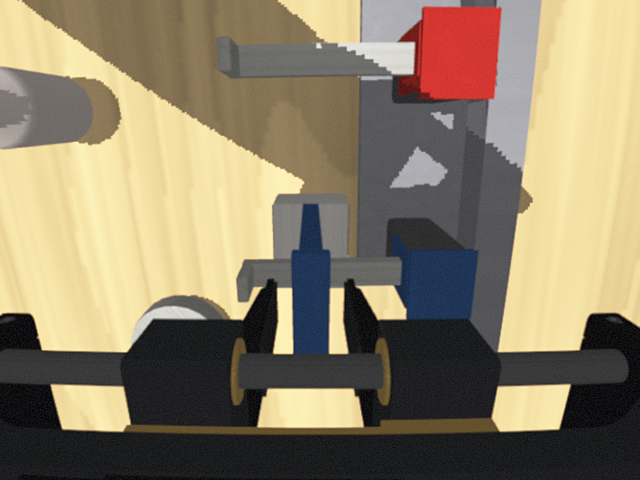

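jog_arm --plan '[[[0,0,-0.15,0,40],[0,0,-0.15,0,40],[0,0,-0.2,0,40],[0,0,-0.25,0,40],[0,0,-0.3,0,40],[0,0,-0.4,0,40],[0,0,-0.5,0,40],[0,0,-0.8,0,40],[0,0,-0.8,0,40],[0,0,-0.5,0,40],[0,0,0,0,40],[0,0,0,0,40]]]'

```text
time: 47.08
tool_pos: [0.5439, -0.3225, 0.3]
tcp_rot: [3.14, -0.002, -0.052]
ft_force: [0.6, 0.0, -1.0]
finger_gap: 0.0401
```

```bash
python3 -c "
from lip import *
T=camera_model('top')
go((0.36,0.25,0.30),np.radians(-2));print(get_obs()['ft_force'])
lip('blue','w39',.156)
save('s39',grab_frame('scene'));t=grab_frame('top');save('t39',t,(140,100,460,320),2.4)"
```

```text
t 47.08 pos [ 0.5439 -0.3225  0.3   ] rot [ 3.14e+00 -2.00e-03 -5.20e-02] shift units [ -7.12 -18.74   0.  ] turn units(tool z) -0.25
[ 0.59890115  0.00573741 -0.97530412]
[390.7 222.9] [ 365  197   50   50 2041]
[309.5 228.8] [ 299  178   22   97 1714]
```

View pics/w39.png

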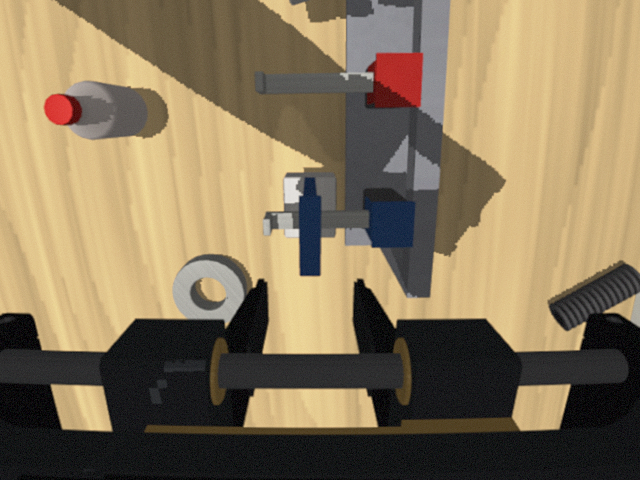

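View pics/t39.png

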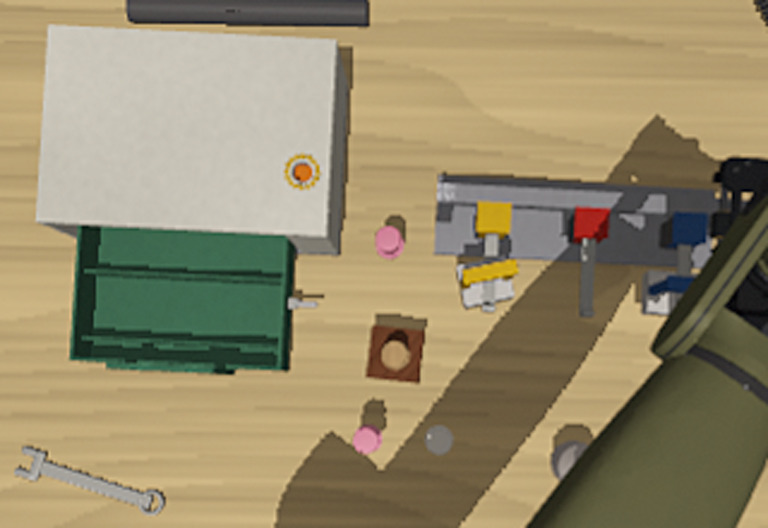

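View pics/s39.png

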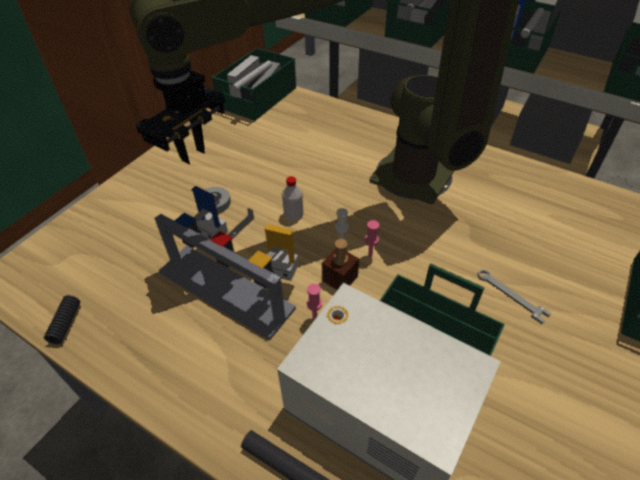

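Both jaws hang upright and the bin is empty. Next I measure the bin handle.

```bash
python3 -c "
from h import *
T=camera_model('top');t=grab_frame('top');save('t40',t,(160,195,280,270),6)
print(onz(T,(211.5,253.5),.15))"
```

```text
[[0.44366014 0.25185619 0.15      ]]
```

View pics/t40.png

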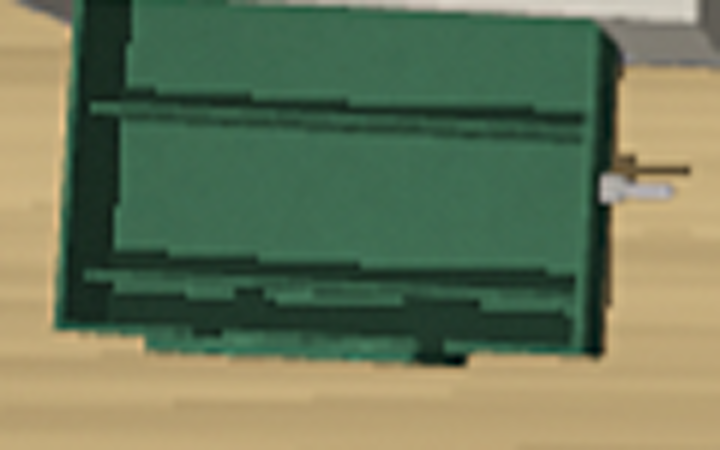

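jog_arm --plan '[[[-0.3,-0.6,0,0,20],[-0.4,-1,0,0,0],[-0.4,-1,0,0,0],[-0.4,-1,0,0,0],[-0.4,-1,0,0,0],[-0.4,-1,0,0,0],[-0.4,-1,0,0,0],[-0.4,-1,0,0,0],[-0.4,-1,0,0,0],[-0.4,-1,0,0,0],[-0.4,-1,0,0,0],[-0.4,-1,0,0,0]]]'

```text
time: 48.28
tool_pos: [0.4196, 0.034, 0.2969]
tcp_rot: [-3.142, 0.002, -0.053]
ft_force: [-0.9, -0.5, 0.6]
finger_gap: 0.0005
```

jog_arm --plan '[[[-0.4,-1,0,0,0],[-0.4,-1,0,0,0],[-0.4,-1,0,0,0],[-0.4,-1,0,0,0],[-0.4,-1,0,0,0],[-0.4,-1,0,0,0],[0,-0.5,0,0,0],[0,0,0,0,0],[0,0,0,0,0],[0,0,0,0,0]]]'

```text
time: 49.12
tool_pos: [0.3591, 0.2305, 0.2975]
tcp_rot: [3.14, 0.001, -0.053]
ft_force: [0.3, -0.2, -0.7]
finger_gap: 0.0005
```

```bash
python3 -c "
from h import *
go((0.37,0.253,0.132),np.radians(-2));print(get_obs()['finger_gap'])"
```

```text
t 49.12 pos [0.3591 0.2305 0.2975] rot [ 3.14e+00  1.00e-03 -5.30e-02] shift units [ 0.32 -0.77  5.52] turn units(tool z) -0.26
0.0005383485773980548
```

jog_arm --plan '[[[0.15,-0.5,0,-0.25,0],[0.15,-0.27,0.3,0,0],[0,0,0.8,0,0],[0,0,0.9,0,0],[0,0,0.9,0,0],[0,0,0.9,0,0],[0,0,0.9,0,0],[0,0,0.7,0,0],[0,0,0.1,0,0],[0,0,0,0,0],[0,0,0,0,0],[0,0,0,0,0]]]'

```text
time: 50.12
tool_pos: [0.3706, 0.2542, 0.1352]
tcp_rot: [-3.14, -0.003, -0.036]
ft_force: [-0.2, 0.0, 0.4]
finger_gap: 0.0
```

```bash
python3 -c "
from h import *
go((0.43,0.251,0.132),np.radians(-2));print(get_obs()['finger_gap'])
save('w41',grab_frame('wrist'))"
```

```text
t 50.12 pos [0.3706 0.2542 0.1352] rot [-3.14e+00 -3.00e-03 -3.60e-02] shift units [1.98 0.04 0.11] turn units(tool z) -0.01
2.9591508107376847e-05
```

View pics/w41.png

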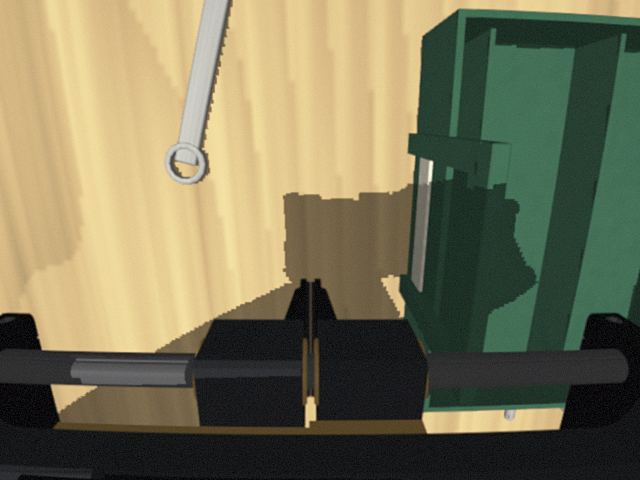

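```bash
python3 -c "
from h import *
w=camera_model('wrist')
print(onz(w,[(410,135),(403,278)],.154))"
```

```text
[[0.41051305 0.32879548 0.154     ]
 [0.40960471 0.27151325 0.154     ]]
```

```bash
python3 -c "
from h import *
w=camera_model('wrist');T=camera_model('top')
print(two(w,(409,134),T,(184.2,253.3)),two(w,(409,152),T,(184.2,253.3)))
print(onz(T,[(220,202)],.15))
save('w41c',cv2.imread('pics/w41.png')[:,:,::-1],(380,100,540,420),2)"
```

```text
(array([0.43421814, 0.33358203, 0.09755985]), np.float64(0.023693942139969084)) (array([0.43168029, 0.32666587, 0.11805706]), np.float64(0.0281439594083343))
[[0.58316288 0.23260626 0.15      ]]
```

View pics/w41c.png

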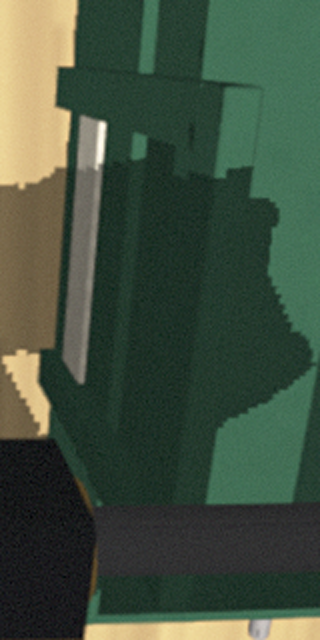

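```bash
python3 -c "
from h import *
w=camera_model('wrist');S=camera_model('scene')
print(onz(w,[(511,144),(491,142)],.154))
print(proj(w,[(.44,.252+d,z) for d in (-.06,.06) for z in (.132,.154,.07)]))
im=grab_frame('scene');save('s42',im,(360,220,560,380),4)
print((proj(S,[(.44,.252+d,z) for d in (-.06,.06) for z in (.132,.154,.07)])-[360,220])*4)"
```

```text
[[0.44948545 0.3245759  0.154     ]
 [0.44159248 0.32547929 0.154     ]]
[[444.5249055  398.64030039]
 [459.02402113 428.73950531]
 [415.13574178 338.02049785]
 [462.93202755 170.7562559 ]
 [484.08630477 177.67134906]
 [423.65602903 158.05379584]]
[[246.68213854 191.06673666]
 [252.63100162 164.73519916]
 [230.84819492 260.96213714]
 [461.61714383 281.81979456]
 [471.42438993 255.91577119]
 [435.57854163 350.39908507]]
```

View pics/s42.png

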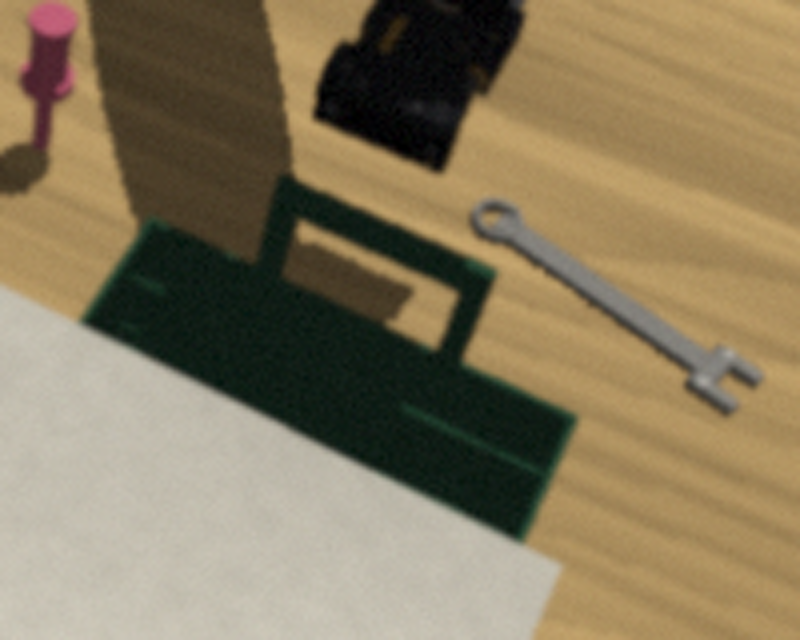

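Handle near face is at x≈0.440, with its centre at y≈0.265. I align and start pushing.

jog_arm --plan '[[[0,-0.4,0.2,0,0],[0.3,0,0,0,0],[0.5,0,0,0,0],[0.5,0,0,0,0],[0.3,0,0,0,0],[0.2,0,0,0,0],[0.2,0,0,0,0],[0.2,0,0,0,0],[0.2,0,0,0,0],[0.2,0,0,0,0],[0,0,0,0,0]]]'

```text
time: 51.13
tool_pos: [0.4477, 0.2631, 0.1275]
tcp_rot: [3.141, 0.001, -0.035]
ft_force: [-3.3, 0.2, 2.9]
finger_gap: 0.0006
```

```bash
python3 -c "
from h import *
go((0.57,0.26,0.128),np.radians(-2));print(get_obs()['ft_force'])
save('w43',grab_frame('wrist'))"
```

```text
t 51.13 pos [0.4477 0.2631 0.1275] rot [ 3.141e+00  1.000e-03 -3.500e-02] shift units [ 4.08 -0.04 -0.02] turn units(tool z) -0.0
[-3.33045171  0.16449827  2.94983508]
```

View pics/w43.png

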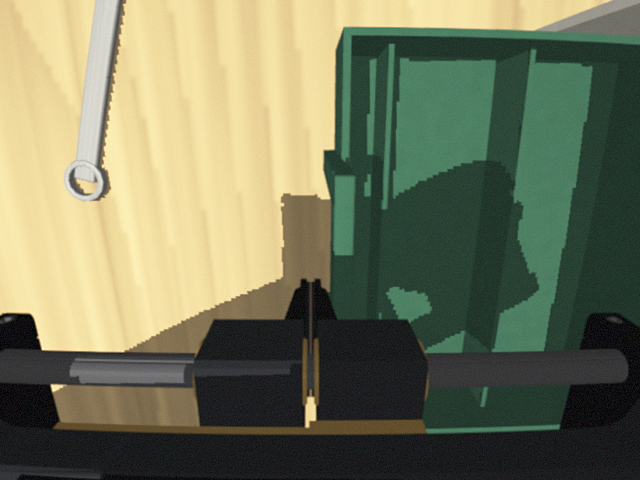

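Contact at 3.3 N, matching the bin spring. I push on.

jog_arm --plan '[[[0.3,0,0,0,0],[0.35,0,0,0,0],[0.35,0,0,0,0],[0.35,0,0,0,0],[0.35,0,0,0,0],[0.35,0,0,0,0],[0.35,0,0,0,0],[0.35,0,0,0,0],[0.35,0,0,0,0],[0.3,0,0,0,0],[0,0,0,0,0],[0,0,0,0,0]]]'

```text
time: 52.18
tool_pos: [0.5491, 0.2598, 0.1274]
tcp_rot: [-3.142, 0.001, -0.035]
ft_force: [-4.7, 0.8, 3.1]
finger_gap: 0.0002
```

```bash
python3 -c "
from h import *
go((0.578,0.26,0.128),np.radians(-2));print(get_obs()['ft_force'])
save('w44',grab_frame('wrist'))"
```

```text
t 52.18 pos [0.5491 0.2598 0.1274] rot [-3.142e+00  1.000e-03 -3.500e-02] shift units [ 0.96 -0.04 -0.02] turn units(tool z) 0.0
[-4.69065311  0.77043841  3.13312461]
```

View pics/w44.png

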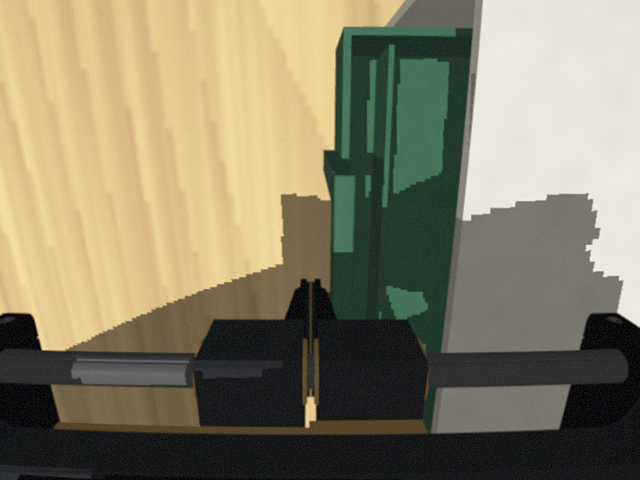

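jog_arm --plan '[[[0.15,0,0,0,0],[0.15,0,0,0,0],[0.15,0,0,0,0],[0.15,0,0,0,0],[0.1,0,0,0,0],[0.1,0,0,0,0],[0,0,0,0,0],[0,0,0,0,0],[0,0,0,0,0]]]'

```text
time: 52.98
tool_pos: [0.5718, 0.2591, 0.1274]
tcp_rot: [3.141, 0.003, -0.034]
ft_force: [-7.6, -0.1, 4.5]
finger_gap: 0.0004
```

jog_arm --plan '[[[0.07,0,0,0,0],[0.07,0,0,0,0],[0.07,0,0,0,0],[0,0,0,0,0],[0,0,0,0,0]]]'

```text
time: 53.4
tool_pos: [0.5792, 0.2588, 0.1274]
tcp_rot: [-3.141, 0.0, -0.034]
ft_force: [-4.0, 0.7, 1.9]
finger_gap: 0.0003
```

```bash
python3 -c "
from h import *
go((0.578,0.26,0.128),np.radians(-2));print(get_obs()['ft_force'])
save('w45',grab_frame('wrist'))"
```

```text
t 53.4 pos [0.5792 0.2588 0.1274] rot [-3.141  0.    -0.034] shift units [-0.04 -0.04 -0.02] turn units(tool z) 0.01
[-3.97597897  0.67489641  1.94028495]
```

View pics/w45.png

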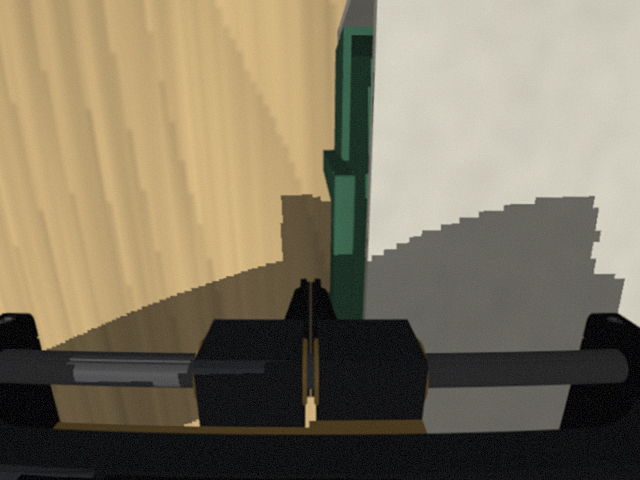

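jog_arm --plan '[[[0.07,0,0,0,0],[0.07,0,0,0,0],[0,0,0,0,0],[0,0,0,0,0],[0,0,0,0,0]]]'

```text
time: 53.87
tool_pos: [0.5815, 0.2587, 0.1274]
tcp_rot: [3.141, 0.006, -0.035]
ft_force: [-12.9, -0.7, 7.6]
finger_gap: 0.0007
```

jog_arm --plan '[[[0.05,0,0,0,0],[0.05,0,0,0,0],[0,0,0,0,0],[0,0,0,0,0],[0,0,0,0,0]]]'

```text
time: 54.28
tool_pos: [0.5815, 0.2587, 0.1273]
tcp_rot: [3.14, 0.014, -0.034]
ft_force: [-23.0, -0.4, 14.0]
finger_gap: 0.0004
```

The bin is against its hard stop: position stays at 0.5815 while the force rises to 23 N. I back off and check that it stays.

jog_arm --plan '[[[-0.15,0,0,0,0],[-0.3,0,0,0,0],[-0.5,0,0,0,0],[-0.8,0,0,0,0],[-0.8,0,0,0,0],[-0.5,0,-0.5,0,0],[0,0,-0.9,0,0],[0,0,-0.9,0,0],[0,0,-0.9,0,0],[0,0,-0.9,0,0],[0,0,-0.5,0,0],[0,0,0,0,0]]]'

```text
time: 55.28
tool_pos: [0.4981, 0.2621, 0.2705]
tcp_rot: [-3.138, -0.01, -0.035]
ft_force: [0.7, 0.5, 0.7]
finger_gap: 0.0005
```

jog_arm --plan '[[[-0.5,-0.8,0,0,0],[-0.5,-0.8,0,0,0],[-0.5,-0.8,0,0,0],[-0.5,-0.8,0,0,0],[-0.5,-0.8,0,0,0],[0,-0.8,0,0,0],[0,-0.8,0,0,0],[0,-0.8,0,0,0],[0,0,0,0,0],[0,0,0,0,0],[0,0,0,0,0]]]'

```text
time: 56.2
tool_pos: [0.4273, 0.4552, 0.2638]
tcp_rot: [3.14, 0.001, -0.035]
ft_force: [-0.0, 0.1, -0.3]
finger_gap: 0.0007
```

```bash
python3 -c "
from h import *
T=camera_model('top')
go((0.578,0.26,0.128),np.radians(-2));print(get_obs()['ft_force'])
t=grab_frame('top');save('t46',t);save('t46a',t,(145,100,305,270),3.5)
s=grab_frame('scene');save('s46',s,(140,160,360,340),3.6)
t0=cv2.imread('pics/top0.png')[:,:,::-1].copy()
for im in (t0,t): print([b for b in blobs(im,(65,100,20),(90,255,255)) if 150<b[0][0]<300 and b[0][1]<270], [b for b in blobs(im,(8,180,120),(16,255,255),3) if b[0][0]<290 and b[0][1]<200])
"
```

```text
t 56.2 pos [0.4273 0.4552 0.2638] rot [ 3.14e+00  1.00e-03 -3.50e-02] shift units [5.25 6.33 4.53] turn units(tool z) -0.0
[-0.04623931  0.11970395 -0.25359377]
[([217.7, 199.1], [173, 194, 90, 12, 512])] [([265.9, 171.3], [263, 169, 7, 6, 37])]
[([217.5, 199.1], [173, 194, 90, 12, 513])] [([266.0, 171.4], [263, 169, 7, 6, 36])]
```

View pics/t46.png

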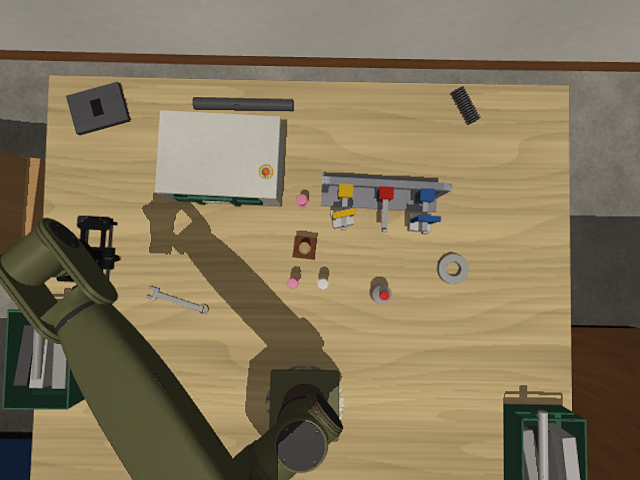

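View pics/t46a.png

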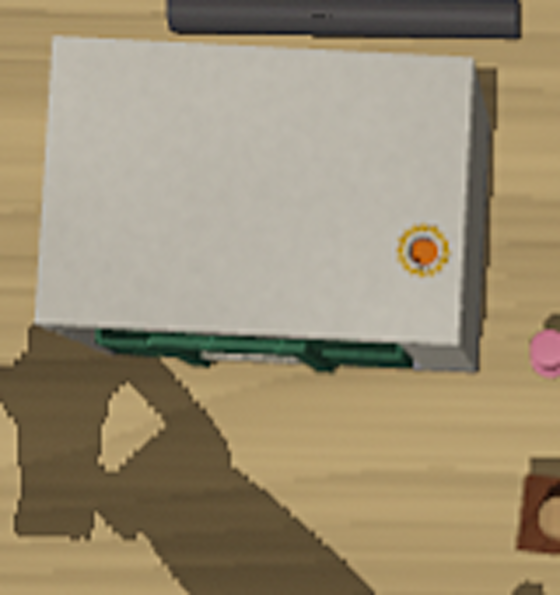

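View pics/s46.png

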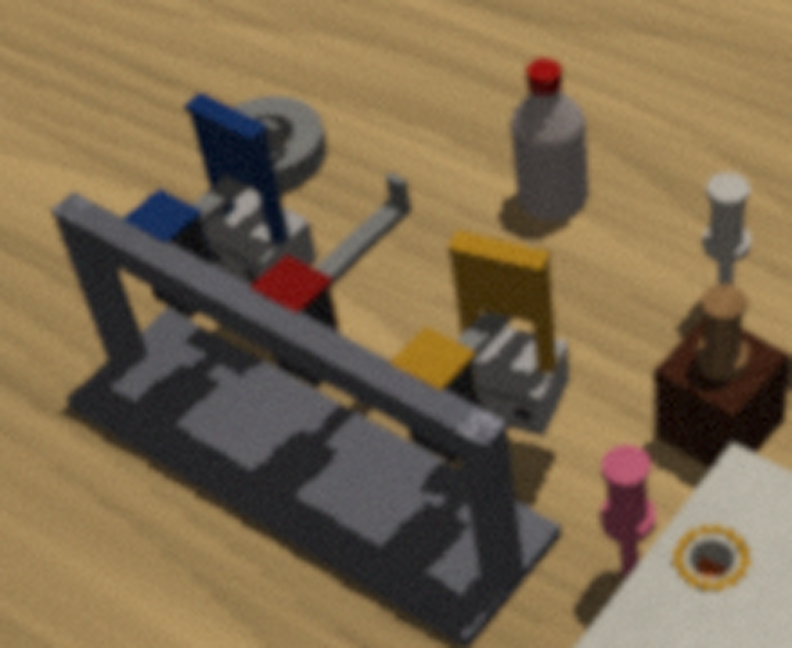

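jog_arm --plan '[[[0,0,0,0,0],[0,0,0,0,0],[0,0,0,0,0],[0,0,0,0,0],[0,0,0,0,0],[0,0,0,0,0]]]'

```text
time: 56.8
tool_pos: [0.4274, 0.456, 0.2655]
tcp_rot: [-3.141, -0.0, -0.035]
ft_force: [-0.7, -0.4, 0.1]
finger_gap: 0.0004
```

```bash
python3 -c "
from h import *
a=cv2.imread('pics/t46.png')[:,:,::-1].copy();t=grab_frame('top');t0=cv2.imread('pics/top0.png')[:,:,::-1].copy()
for im in (a,t): print([b for b in blobs(im,(18,140,80),(34,255,255)) if b[0][0]>300 and b[0][1]<250],[b for b in blobs(im,(100,120,40),(125,255,255)) if b[0][0]>400 and b[0][1]<250])
d=lambda x,y,b:np.abs(x[b[1]:b[3],b[0]:b[2]].astype(int)-y[b[1]:b[3],b[0]:b[2]]).mean()
print('rack diff',d(a,t,(320,175,455,240)),'bg',d(a,t,(460,100,560,170)),'dowel vs start',d(t0,t,(290,232,320,262)),'oil',d(t0,t,(368,282,395,308)),'bearing',d(t0,t,(435,250,470,285)))
save('t47',t,(320,170,460,250),5)"
```

```text
[([345.1, 190.7], [338, 184, 15, 16, 190]), ([343.6, 213.0], [332, 208, 24, 12, 160])] [([426.7, 195.0], [418, 189, 17, 14, 189]), ([426.2, 218.6], [411, 215, 30, 9, 170])]
[([345.1, 190.6], [338, 184, 15, 16, 191]), ([343.6, 213.0], [332, 208, 24, 12, 160])] [([426.7, 195.0], [418, 189, 17, 14, 189]), ([426.2, 218.6], [411, 215, 30, 9, 171])]
rack diff 0.609002849002849 bg 0.519 dowel vs start 5.785555555555556 oil 5.111585944919279 bearing 5.534421768707483
```

View pics/t47.png

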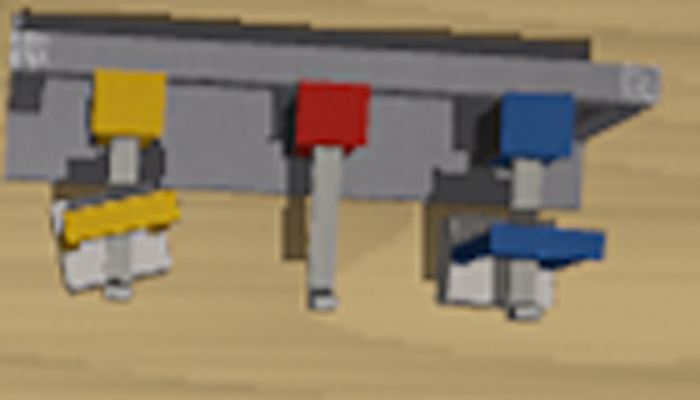

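Both jaws are still, the bin matches its starting picture, and the dowel is in its block. I hand in.

```bash
python3 -c "
from rig import *
finish_job()"
```

```text
the job is handed in; nothing more can be done
```

The job is done and handed in at about 57 s of the 210 s limit. `finish_job` gave no verdict, so what follows rests on my own checks.

- **Latch and bin:** I pressed the latch with the wooden dowel, and the bin sprang out. At the end I pushed it back to its hard stop at 23 N, slightly above the 20 N in the brief. It stayed home after I backed off, and the bin and latch pad match the starting picture to within about 0.2 px.
- **Jaws:** The bin held only the yellow and blue jaws; there was no red one. I hung yellow first, then blue, each on its own hook, with a tug of about 10 N (about 20 mm dip) before letting go.
- **Dowel:** It is back in its block and looks the same as at the start.

Last checks: two top views taken 0.6 s apart showed both jaws motionless. They look upright but are slightly turned about the vertical. I judged the tilt by eye, allowing for the camera angle, and did not measure it. The oil bottle, bearing ring and wrench showed no visible movement.

Two things went less cleanly. The yellow jaw was kicked into a swing when I withdrew the fingers too fast; it settled on its hook, and I withdrew from the blue one slowly. The first handle position from the top view was about 13 mm off to the side compared with the wrist view, so I corrected it before pushing.

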